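# Load the plaster drying rail and start the dryer

### The job

Hang every test-cup carrier that stands on the bench on the drying rail: hook each one on at the open loading bay and slide it along under the heater panel to a black mark, its notch centred on the mark, one carrier to a mark. When all of them hang straight at their marks, press the dryer's start button fully down and let it spring back. Leave the small red bowl, the small white bottle and the white cup where they are.

Things in the scene. Friction and masses are not known exactly. Their poses are not given: they have to be found in the camera images.
- carrier1_center (a point): Carrier (any may be absent; all four alike): rigid dark-steel C-shaped hanger with a white plaster cup, 84 (x) x 66 (y) x 202 mm high, 0.4 to 0.6 kg, standing on its base. Point: on its middle line, 100 mm above the underside; z up. All heights given are above the underside. Stem at x -40 to -34 mm; cup 50 mm high. The side +x is open between cup and hook, so the rail enters there.
- carrier2_center (a point): Carrier, like carrier 1. Its hook is an inverted V notch at x = 0: 45 degree flanks, 26 mm wide in y, lips at x = -20 and +20 mm, 115 mm high; when hung, the rail's axis lies in it 125 mm high, 25 mm above this point. So: bring the rail in from +x below the lips and above the cup, then lower the carrier.
- carrier3_center (a point): Carrier, like carrier 1. For gripping it has an upright tab on top, at x = y = 0: 10 mm thick in x, 24 mm wide in y, 141 to 202 mm high, to be pinched from above across its x faces.
- carrier4_center (a point): Carrier, like carrier 1. Below the tab is a flat cap plate, x -40 to +26 mm, 135 to 141 mm high, that passes under the heater panel as the hung carrier slides.
- bay (a point): Middle of the loading bay of the drying rail, on the rail's axis, 170 mm above the table. The rail is a fixed round steel bar, 14 mm thick, along this frame's y, from a post (18 mm thick) 80 mm to the -y side to one 420 mm to the +y side. x points away from the robot: carriers are hooked on from the -x side, with their +x side towards the rail. The bay is open above.
- panel (a point): Middle of the near edge of the heater panel's top: a fixed flat aluminium sheet 340 mm (y) x 85 mm (x), 4 mm thick, over the far side of the rail; this edge is 15 mm beyond the rail's axis, 27 mm above it. Its housing (52 mm to 82 mm from the edge) stands 30 mm higher. No carrier can be hooked on here; a hung one slides by, cap 7 mm under the sheet, tab in front of the edge.
- mark1 (a point): Drying mark 1 of 4: a black band round the rail and a black line across the panel; the point is on the rail's axis, 125 mm on the +y side of the bay point, axes as the bay's (80 mm between marks).
- mark2 (a point): Drying mark 2 of 4: a black band round the rail and a black line across the panel; the point is on the rail's axis, 205 mm on the +y side of the bay point, axes as the bay's (80 mm between marks).
- mark3 (a point): Drying mark 3 of 4: a black band round the rail and a black line across the panel; the point is on the rail's axis, 285 mm on the +y side of the bay point, axes as the bay's (80 mm between marks).
- mark4 (a point): Drying mark 4 of 4: a black band round the rail and a black line across the panel; the point is on the rail's axis, 365 mm on the +y side of the bay point, axes as the bay's (80 mm between marks).
- start_top (a point): Centre of the top of the dryer's black round start button (34 mm diameter) on a grey box, 90 x 90 x 60 mm, fixed to the table; it is pressed straight down.
- start (a joint): Travel of the start button, m: 0 released, 0.008 fully down; its spring takes 5 N when fully down and returns it.
- bowl: Red plastic bowl, 120 mm across, 55 mm high, loose bystander; origin at the centre of its underside.
- slip_bottle: White bottle, 60 mm across, 150 mm high, loose bystander; origin at the centre of its underside.
- cup: White plastic cup, 70 mm across, 80 mm high, loose bystander; origin at the centre of its underside.
There are look-alikes about, which are no part of the job. What is shaped like the part that bears carrier4_center but blue, purple or yellow is not meant.

How it is judged (in metres and radians):
On the way, in this order (a step that is already met when the one before it is completed fails the run):
1. every carrier present hangs on the rail at a mark (angle between each of carrier1_center, carrier2_center, carrier3_center, carrier4_center's own z axis and vertical below 0.15 rad and ((horizontal distance between carrier1_center and mark1 below 0.012 m and z of carrier1_center in the frame of mark1 between -0.033 and -0.017 m) or (horizontal distance between carrier1_center and mark2 below 0.012 m and z of carrier1_center in the frame of mark2 between -0.033 and -0.017 m) or (horizontal distance between carrier1_center and mark3 below 0.012 m and z of carrier1_center in the frame of mark3 between -0.033 and -0.017 m) or (horizontal distance between carrier1_center and mark4 below 0.012 m and z of carrier1_center in the frame of mark4 between -0.033 and -0.017 m)) and ((horizontal distance between carrier2_center and mark1 below 0.012 m and z of carrier2_center in the frame of mark1 between -0.033 and -0.017 m) or (horizontal distance between carrier2_center and mark2 below 0.012 m and z of carrier2_center in the frame of mark2 between -0.033 and -0.017 m) or (horizontal distance between carrier2_center and mark3 below 0.012 m and z of carrier2_center in the frame of mark3 between -0.033 and -0.017 m) or (horizontal distance between carrier2_center and mark4 below 0.012 m and z of carrier2_center in the frame of mark4 between -0.033 and -0.017 m)) and ((horizontal distance between carrier3_center and mark1 below 0.012 m and z of carrier3_center in the frame of mark1 between -0.033 and -0.017 m) or (horizontal distance between carrier3_center and mark2 below 0.012 m and z of carrier3_center in the frame of mark2 between -0.033 and -0.017 m) or (horizontal distance between carrier3_center and mark3 below 0.012 m and z of carrier3_center in the frame of mark3 between -0.033 and -0.017 m) or (horizontal distance between carrier3_center and mark4 below 0.012 m and z of carrier3_center in the frame of mark4 between -0.033 and -0.017 m)) and ((horizontal distance between carrier4_center and mark1 below 0.012 m and z of carrier4_center in the frame of mark1 between -0.033 and -0.017 m) or (horizontal distance between carrier4_center and mark2 below 0.012 m and z of carrier4_center in the frame of mark2 between -0.033 and -0.017 m) or (horizontal distance between carrier4_center and mark3 below 0.012 m and z of carrier4_center in the frame of mark3 between -0.033 and -0.017 m) or (horizontal distance between carrier4_center and mark4 below 0.012 m and z of carrier4_center in the frame of mark4 between -0.033 and -0.017 m))), for 0.3 s.
2. the start button is fully down (value of joint start above 0.0068 m), for 0.05 s.
3. the start button has sprung back (value of joint start below 0.002 m), for 0.1 s.
At the end, for the whole second after the job is handed in: Every carrier present hangs in its notch on the rail within 12 mm of a mark (horizontally), within 8 mm of its resting height and less than 0.15 rad from upright; the button is released (all of step 1 and value of joint start below 0.002 m); the robot touches nothing.
It fails at once if the bowl, the bottle or the cup is shifted by more than 40 mm (distance of any of bowl, slip_bottle, cup from where it was at the start of the episode above 0.04 m).
Of carrier1, carrier2, carrier3, carrier4 only 3 to 4 are there at a start; the rules pass over those that are not, and their reading is None.
At some moment in a run one of carrier1, carrier2, carrier3, carrier4 may be knocked a few centimetres aside while the robot is not near it.
Once in a run the grip may slacken for a moment while it holds something.
It also fails if it takes over 210 s, if anything falls off the work surface, if the arm or the gripper's body presses on something with over 40 N, if the wrist force passes 120 N, or if a joint passes its speed limit or range.

### The arm

A 6-joint arm with a two-finger parallel gripper is mounted at the origin on the work surface. World frame = base frame: x ahead of the robot, y to its left, z up, the work surface at z = 0. Lengths are in mm, angles in rad, forces in N, time in s.
With the tool pointing down it reaches from about 150 to 775 mm from the base axis. Payload 6.1 kg.
Tool frame: the origin (TCP) lies at the very end of the fingers, on their centre line; the grasp point (between the pads) lies tcp_to_grasp behind it (tcp_to_grasp is the distance from the TCP to the grasp point, in mm); z points along the fingers, y is the line along which they close (so a half turn about z gives the same grasp; the last joint's range is limited). The gripper opens to 85 mm and grips with 20 to 120 N. Pads are 22 mm wide; open, the fingers measure 114 mm over their backs; the gripper's body (76 mm by 85 mm) begins 54 mm behind the grasp point. The pads swing forward as they close: fully open they stand 13 mm farther back than shut.
Start: joints at [-1.148, 0.126, -0.04, 1.405, 0, 1.571], TCP at [215.407, -478.757, 231.295] pointing down, gripper open.
Joint ranges: [-2.72, 2.72], [-0.95, 1.95], [-1.27, 1.35], [-1.78, 2.02], [-1.46, 1.47], [-3.14, 3.14]. Speed limits (rad/s): [2.39, 2.39, 3.01, 3.14, 3.14, 3.14].

### API

Orientations are given as a unit quaternion [w, x, y, z].
In Python, from plant import sense, read_camera, get_calibration, hand_in, tcp_to_grasp gives the robot as it stands.
- The arm moves only by the tool arm_command, never from a script. Its argument "plan" is a list of rows, each a list of 7 numbers: the shift along the tool's x, y, z in mm, then the turn, a rotation vector about the tool's x, y, z in degrees, then the gripper's target within -1 to 1 (fully open at 1, half-way at 0, shut at -1). A call has 1 to 10 rows; each row shifts and turns the commanded pose from where the row before left it, along the tool's axes as they then stand; what a row does not reach is not made up. A row lasts 1/12 s, in which the tool goes at most 41.7 mm and 7.16 degrees, less where a joint would pass 70% of its speed; a pose out of reach is approached as far as the arm can. A call is refused whole if a number of a shift passes 41.7 or a number of a turn 7.16, either way. A call with a gripper value outside its range is refused whole. The fingers move at their own pace and stop on an object; the grip force is fixed at half the most. Time passes only in rows, so rows that do not move let the fingers close. It gives the time, the measured TCP pose, the force, the opening and the grip force at its end, in the units of the state.
- sense(): the state, without advancing time (a new reading comes with each control period).
- read_camera(name): name is "side" or "top" or "wrist"; returns (picture, depth): 420x560x3 uint8, blue, green, red; 420x560 float32, mm along the optical axis (not along the pixel's ray), 0 where there is no reading.
- get_calibration(name): a dict with "mtx" (3x3 intrinsics, pixels), "xyz" and "rotation" of the camera in the world. Camera axes: x right, y up, looking along -z (the intrinsics and any distortion apply to the point x, -y, -z); pixel columns grow to the right and rows downward; lengths in mm; the calibration is good to about 2 mm. A picture is of the moment at which its call begins: read the wrist's pose just before it. get_calibration takes no time and is no camera call; for the wrist camera it gives the pose at the moment of the call.
- hand_in(): hands the job in; it is judged then, once.
The state is a dict: "clock": time; "qpos": joint angles; "joint_velocities": joint speeds; "tau": joint torques, N m; "ee_pos": TCP position; "orientation": TCP orientation; "force": force on the tool from outside, world axes, zero at the start; "moment": the same for the moment, N m; "finger_gap": finger opening in mm; "finger_force": force on a finger pad.
Only numpy, scipy, OpenCV 4.12 (cv2) and the standard library are available. Lean on these libraries where they do the work, as an engineer would, in place of code of your own. Each camera call takes 0.05 s, during which the arm holds its last target. There are 200 camera calls.

## Working session

There is one attempt and no reset: what is moved stays moved. The work goes in short steps, Python scripts to look and compute and a tool call to move; the robot and the scene stay as the last step left them, time stands still between calls to the robot, and variables do not carry over. Pictures are saved under pics/ and viewed, at most 14 in all, crops included, and the job is handed in when it is done.

Besides the shell and the picture viewer there is one more tool, called after ">>>" as a command line: name --pt "numbers of a row" for each row, then --argument value for the rest. arm_command: Moves the arm, as the interface text tells. Its arguments: {"type":"object","properties":{"plan":{"type":"array"}},"required":["plan"]}

```bash
ls; mkdir -p pics; cat > h.py <<'E'
import numpy as np, cv2
from plant import sense, read_camera, get_calibration, hand_in, tcp_to_grasp
def shot(n,f=None):
    c=get_calibration(n); p,d=read_camera(n)
    if f: cv2.imwrite('pics/'+f,p)
    return p,d,c
def R(c):
    r=np.array(c['rotation'],float)
    if r.shape==(4,):
        from scipy.spatial.transform import Rotation as Q
        return Q.from_quat(r[[1,2,3,0]]).as_matrix()
    return r
def ray(c,u,v):
    m=np.array(c['mtx']); k=np.array([(u-m[0,2])/m[0,0],-(v-m[1,2])/m[1,1],-1])
    return np.array(c['xyz'],float),R(c)@k
def onz(c,u,v,z):
    o,d=ray(c,u,v); return o+d*(z-o[2])/d[2]
def dep(c,u,v,d): # depth point
    o,k=ray(c,u,v); return o+k*d[int(v),int(u)]
def cloud(c,d):
    m=np.array(c['mtx']);v,u=np.mgrid[:d.shape[0],:d.shape[1]]
    k=np.stack([(u-m[0,2])/m[0,0],-(v-m[1,2])/m[1,1],-np.ones_like(d)],-1)
    P=k*d[...,None]@R(c).T+np.array(c['xyz'],float); P[d==0]=np.nan; return P
def proj(c,p):
    q=R(c).T@(np.array(p,float)-np.array(c['xyz'],float)); m=np.array(c['mtx'])
    return m[0,2]+m[0,0]*q[0]/-q[2], m[1,2]-m[1,1]*q[1]/-q[2]
E
python3 - <<'E'
from h import *
print(sense()); print(tcp_to_grasp)
for n in('side','top'):
    p,d,c=shot(n,n+'0.png'); print(n,c)
    np.savez(n+'0.npz',p=p,d=d)
E
```

```text
pics
{'clock': 0.0, 'qpos': array([-1.14802724e+00,  1.26398016e-01, -4.06223094e-02,  1.40544023e+00,
       -3.71312363e-05,  1.57079827e+00]), 'joint_velocities': array([-0.00039893, -0.00152505,  0.00047312, -0.00084896, -0.00190296,
        0.00038492]), 'tau': array([-1.82354906e-03, -4.35911107e+01,  3.52925742e+01,  1.73142983e-02,
       -1.76727752e-05,  1.03357237e-05]), 'ee_pos': array([ 215.21411232, -478.38877166,  230.51250418]), 'orientation': array([-8.09696422e-04,  9.77741218e-01,  2.09812816e-01, -1.92742104e-04]), 'force': array([-0.70676893,  0.3474896 , -0.51198291]), 'moment': array([-0.01861755,  0.01280181,  0.02884017]), 'finger_force': 0.0, 'finger_gap': 85.4741880030885}
18.700000000000003
side {'mtx': array([[478.47394457,   0.        , 287.34516433],
       [  0.        , 478.47394457, 203.14410983],
       [  0.        ,   0.        ,   1.        ]]), 'xyz': array([-151.86866811,  886.42355087, 1074.13342673]), 'rotation': array([-0.23908935, -0.12023576,  0.39551706,  0.87860452])}
top {'mtx': array([[525.38056072,   0.        , 268.718439  ],
       [  0.        , 525.38056072, 212.59943015],
       [  0.        ,   0.        ,   1.        ]]), 'xyz': array([ 214.20436446,  -16.17460639, 1758.13479765]), 'rotation': array([-0.69877295, -0.04373878,  0.04165499,  0.71278899])}
```

View pics/side0.png

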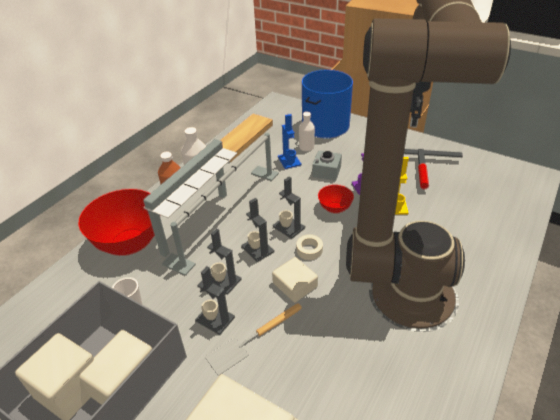

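View pics/top0.png

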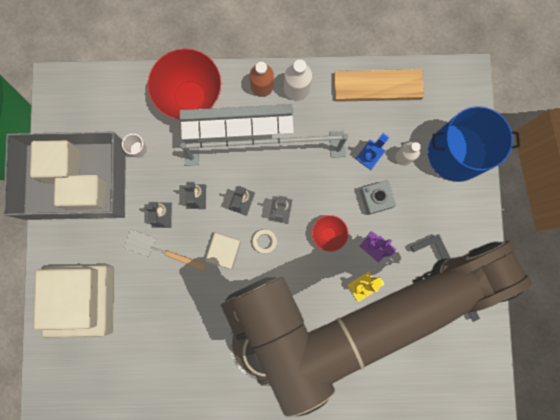

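Side view: four dark carriers (white cups) at about (213,310), (220,270), (257,243), (289,218). The same ones are in the top view at (158,213), (193,195), (240,200), (281,207). The blue (373,152), purple (378,246) and yellow (366,287) look-alikes are excluded by colour. The rail runs (190,152)–(338,145) in the top view, with the bay at its right (–y) end. The button is at (380,196).

```bash
python3 - <<'E'
from h import *
cs={n:get_calibration(n) for n in('side','top')}
Z={n:np.load(n+'0.npz') for n in cs}
C={n:cloud(cs[n],Z[n]['d']) for n in cs}
t=Z['top']['p']; 
cv2.imwrite('pics/topcrop.png',cv2.resize(t[120:300,130:410],None,fx=2.8,fy=2.8,interpolation=cv2.INTER_CUBIC))
for n in cs:
    P=C[n];p=Z[n]['p'].astype(int)
    print(n,'table z',np.nanmedian(P[...,2][(abs(P[...,2])<20)]))
    dark=(p.max(2)<75)&(P[...,0]>150)&(P[...,0]<480)&(P[...,1]<420)&(P[...,1]>-120)
    for lo,hi in((165,215),(128,150)):
        m=(dark&(P[...,2]>lo)&(P[...,2]<hi)).astype(np.uint8)
        k,l,s,_=cv2.connectedComponentsWithStats(m,connectivity=8)
        for i in range(1,k):
            if s[i,4]<6: continue
            q=P[l==i]; r=cv2.minAreaRect(q[:,:2].astype(np.float32))
            print(lo,s[i].tolist(),'mean',q.mean(0).round(1),'zmax',np.percentile(q[:,2],95).round(1),'rect',np.round(r[0],1),np.round(r[1],1),round(r[2],1))
P=C['top']
for u,v in((190,152),(338,145),(380,196),(318,143),(181,137),(293,133),(237,135)):
    print((u,v),P[v,u].round(1))
# rail: z 160..185
for n in cs:
    P=C[n]; m=(P[...,2]>155)&(P[...,2]<185)&(P[...,0]>380)&(P[...,0]<700)&(P[...,1]<350)&(P[...,1]>-250)
    q=P[m]; 
    for y in range(-250,350,40):
        s=q[abs(q[:,1]-y)<10]
        if len(s)>3: print(n,y,len(s),np.percentile(s,[5,50,95],axis=0).round(1)[:,[0,2]].tolist())
E
```

```text
side table z -0.43746153812867306
165 [285, 179, 6, 12, 58] mean [432.9 -48.3 183.2] zmax 200.2 rect [432.2 -49.3] [21.   8.8] 69.3
165 [250, 200, 8, 13, 64] mean [466.6  81.6 183.6] zmax 200.5 rect [466.8  81.3] [19.7 14.4] 43.6
165 [347, 235, 6, 26, 110] mean [165.3  89.  182.3] zmax 195.4 rect [168.9  81.8] [11.7 78.1] 25.2
165 [354, 235, 3, 10, 19] mean [154.9  85.6 210.1] zmax 214.1 rect [154.   85.1] [ 5.2 25.9] 26.4
165 [202, 269, 10, 14, 88] mean [422.1 350.7 183.3] zmax 201.5 rect [421.5 348.3] [25.6  9.6] 75.5
128 [283, 193, 17, 13, 45] mean [418.6 -41.2 138.9] zmax 147.7 rect [420.5 -46.8] [23.3 52.5] 78.8
128 [250, 214, 8, 5, 18] mean [469.   83.5 144.9] zmax 148.9 rect [468.1  82.6] [21.2 11.3] 44.0
128 [253, 221, 13, 9, 31] mean [439.   95.5 136.2] zmax 142.2 rect [442.7  96.9] [36.2 19.7] 21.7
128 [217, 252, 7, 5, 13] mean [468.2 244.8 137.7] zmax 142.7 rect [467.5 244.7] [ 2.8 24.1] 84.0
128 [226, 253, 6, 7, 20] mean [447.2 236.  134.5] zmax 140.2 rect [446.8 234.8] [19.3  4.4] 83.9
128 [346, 257, 3, 13, 20] mean [160.7 108.9 138.3] zmax 145.9 rect [165.5 101.5] [ 4.7
[... 1540 characters left out ...]
 172.6], [636.0, 177.5], [643.5, 182.7]]
top -170 35 [[629.5, 165.7], [634.0, 175.8], [642.0, 182.5]]
top -130 31 [[627.9, 169.3], [632.2, 176.2], [639.3, 182.5]]
top -90 28 [[627.5, 172.4], [631.7, 176.9], [637.2, 183.1]]
top -50 46 [[431.2, 158.8], [627.7, 175.6], [638.0, 184.4]]
top -10 34 [[623.3, 168.5], [628.7, 176.3], [636.4, 181.8]]
top 30 30 [[621.9, 171.0], [628.2, 177.5], [633.5, 181.9]]
top 70 36 [[463.0, 163.4], [623.9, 177.1], [633.3, 183.9]]
top 110 28 [[618.6, 170.4], [624.3, 177.4], [631.9, 183.3]]
top 150 27 [[616.9, 170.4], [624.1, 177.6], [628.5, 181.9]]
top 190 27 [[616.6, 171.8], [622.5, 176.6], [628.7, 181.4]]
top 230 41 [[482.7, 161.4], [617.3, 175.4], [628.1, 181.9]]
```

View pics/topcrop.png

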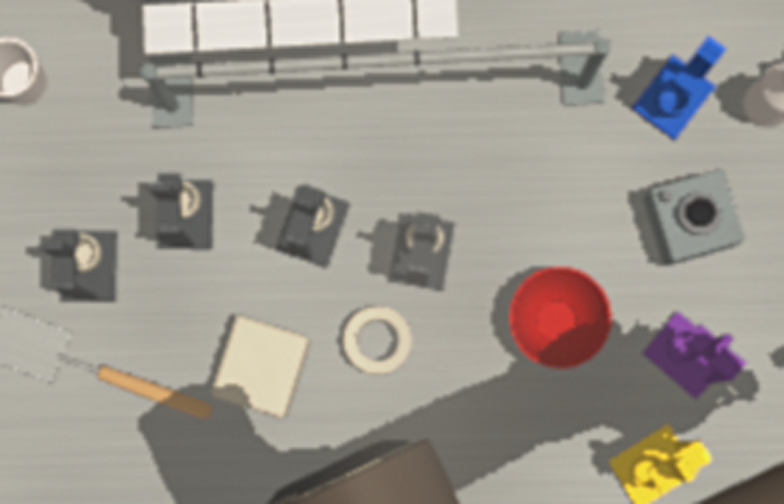

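>>> arm_command --pt "0 0 -20 0 0 -6.6 1" --pt "0 0 -20 0 0 -6.6 1" --pt "0 0 -20 0 0 -6.6 1" --pt "0 0 -20 0 0 -6.6 1" --pt "0 0 -20 0 0 -6.6 1" --pt "0 0 -20 0 0 -6.6 1" --pt "0 0 -20 0 0 -6.6 1" --pt "0 0 -20 0 0 -6.6 1" --pt "0 0 -20 0 0 -6.6 1" --pt "0 0 -20 0 0 -6.6 1"

```text
clock: 0.93
ee_pos: [215.3, -478.6, 431.9]
orientation: [-0.0, 0.704, 0.711, 0.0]
force: [-0.1, -0.3, 0.4]
finger_gap: 85.2
finger_force: 0.0
```

>>> arm_command --pt "30 10 0 0 0 0 1" --pt "30 10 0 0 0 0 1" --pt "30 10 0 0 0 0 1" --pt "30 10 0 0 0 0 1" --pt "30 10 0 0 0 0 1" --pt "30 10 0 0 0 0 1" --pt "30 10 0 0 0 0 1" --pt "30 10 0 0 0 0 1" --pt "30 10 0 0 0 0 1" --pt "30 10 0 0 0 0 1"

```text
clock: 1.77
ee_pos: [314.2, -176.9, 431.1]
orientation: [-0.0, 0.706, 0.708, 0.0]
force: [0.1, 0.0, 0.8]
finger_gap: 85.3
finger_force: 0.0
```

>>> arm_command --pt "30 6 0 0 0 0 1" --pt "30 6 0 0 0 0 1" --pt "30 6 0 0 0 0 1" --pt "30 6 0 0 0 0 1" --pt "30 6 0 0 0 0 1" --pt "30 6 0 0 0 0 1" --pt "30 6 0 0 0 0 1" --pt "30 6 0 0 0 0 1" --pt "0 0 0 0 0 0 1" --pt "0 0 0 0 0 0 1"

```text
clock: 2.6
ee_pos: [361.3, 63.1, 430.8]
orientation: [-0.0, 0.704, 0.71, -0.001]
force: [-0.7, -1.3, 0.4]
finger_gap: 85.5
finger_force: 0.0
```

```bash
python3 - <<'E'
from h import *
p,d,c=shot('wrist','w1.png'); print(c); np.savez('w1.npz',p=p,d=d,xyz=c['xyz'],rotation=c['rotation'],mtx=c['mtx']); s=sense();print(s['ee_pos'],s['orientation'])
E
```

```text
{'mtx': array([[327.60487083,   0.        , 283.88532373],
       [  0.        , 327.60487083, 211.6302303 ],
       [  0.        ,   0.        ,   1.        ]]), 'xyz': array([362.10696393, 140.37397707, 573.79330171]), 'rotation': array([ 9.88245864e-01, -1.52825996e-01, -1.59481748e-05,  3.78506514e-03])}
[361.17797063  62.19784168 430.97837627] [-1.83879490e-04  7.05006313e-01  7.09200818e-01 -5.14435087e-04]
```

View pics/w1.png

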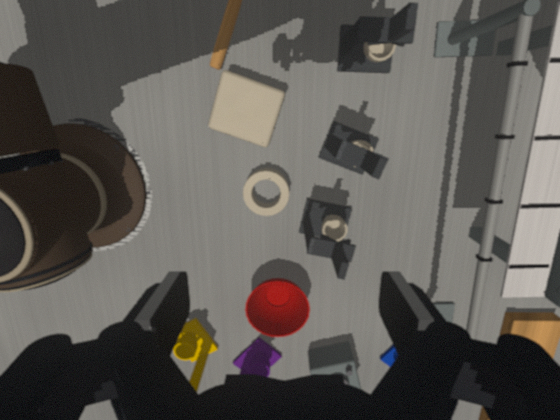

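Wrist view: three carriers at (375,40), (352,145) and (328,225), with the rail bands at (517,64), (504,136), (493,201), (484,258). I'll merge the depth clouds to get each carrier's centre and yaw.

```bash
cat > an.py <<'E'
from h import *
def load():
    out={}
    for n in('side','top'):
        z=np.load(n+'0.npz');out[n]=(z['p'],z['d'],get_calibration(n))
    z=np.load('w1.npz');out['wrist']=(z['p'],z['d'],dict(xyz=z['xyz'],rotation=z['rotation'],mtx=z['mtx']))
    return out
if __name__=='__main__':
    cen=[(428,-48),(462,78),(470,240),(420,347)]
    for i,(cx,cy) in enumerate(cen):
        print('---',i)
        for n,(p,d,c) in load().items():
            P=cloud(c,d); g=p.astype(int); near=np.hypot(P[...,0]-cx,P[...,1]-cy)<62
            white=(g.max(2)>110)&((g[...,2]-g[...,0])>8)
            for nm,lo,hi,w in(('tab',160,206,0),('cap',128,146,0),('mid',75,125,0),('base',4,25,0),('cup',25,80,1)):
                q=P[near&(P[...,2]>lo)&(P[...,2]<hi)&((white) if w else (g.max(2)<95))]
                if len(q)<8: continue
                r=cv2.minAreaRect(q[:,:2].astype(np.float32))
                print(n,nm,len(q),'med',np.median(q,0).round(),'z95',np.percentile(q[:,2],97).round(),'rect',np.round(r[0]),np.round(r[1]),round(r[2],1))
E
python3 an.py
python3 - <<'E'
from an import *
L=load()
for n,(p,d,c) in L.items():
    if n=='wrist':
        for u,v in((517,64),(504,136),(493,201),(484,258)): print('band',onz(c,u,v,175).round(1))
    # button
    P=cloud(c,d)
    g=p.astype(int); m=(g.max(2)<60)&(np.hypot(P[...,0]-464,P[...,1]+372)<30)&(P[...,2]>60)&(P[...,2]<100)
    if m.sum()>5: print(n,'button',np.median(P[m],0).round(1),cv2.minEnclosingCircle(P[m][:,:2].astype(np.float32)))
p,d,c=L['top']; 
for u in(199.6,225.7,252,278.2): print('line top near edge',onz(c,u,139,197).round(1))
E
```

```text
--- 0
side tab 83 med [433. -48. 183.] z95 203.0 rect [433. -49.] [24. 12.] 62.0
side cap 91 med [426. -43. 140.] z95 145.0 rect [427. -49.] [27. 66.] 79.7
side mid 71 med [398. -40. 104.] z95 124.0 rect [406. -46.] [22. 26.] 68.6
side base 219 med [428. -34.   9.] z95 21.0 rect [434. -48.] [62. 84.] 78.4
side cup 166 med [445. -55.  43.] z95 55.0 rect [435. -59.] [70. 46.] 24.8
top tab 14 med [432. -53. 179.] z95 199.0 rect [432. -51.] [19.  2.] 76.0
top mid 12 med [398. -44.  95.] z95 115.0 rect [398. -44.] [23.  1.] 78.4
top base 43 med [438. -25.  13.] z95 19.0 rect [429. -27.] [76. 29.] 14.3
top cup 32 med [449. -67.  50.] z95 57.0 rect [448. -54.] [41. 27.] 82.2
wrist tab 348 med [435. -49. 194.] z95 203.0 rect [437. -54.] [23. 10.] 78.7
wrist cap 680 med [423. -49. 141.] z95 143.0 rect [430. -53.] [26. 66.] 78.6
wrist mid 143 med [401. -40. 109.] z95 125.0 rect [429. -44.] [67. 21.] 3.1
wrist base 934 med [428. -39.  10.] z95 19.0 rect [437. -54.] [66. 84.] 78.6
wrist cup 108 med [456. -56.  50.] z95 52.0 rect [450. -55.] [33. 43.] 61.9
--- 1
side tab 93 med [466.  82. 182.] z
[... 2826 characters left out ...]
8.] 65.1
top base 118 med [408. 336.  12.] z95 22.0 rect [424. 350.] [76. 66.] 1.5
top cup 51 med [441. 339.  45.] z95 56.0 rect [439. 341.] [43. 27.] 0.5
side button [ 464.8 -366.1   82.7] ((466.3990478515625, -369.3623962402344), 16.63998794555664)
top button [ 466.2 -371.6   83.6] ((466.3970642089844, -371.6499328613281), 14.459294319152832)
band [621.6 189.  175. ]
band [623.6 110.4 175. ]
band [626.6  30.2 175. ]
band [630.4 -48.9 175. ]
wrist button [ 481.2 -355.4   66. ] ((480.62823486328125, -358.7796936035156), 5.982938766479492)
line top near edge [633.9 192.7 197. ]
line top near edge [632.2 113.2 197. ]
line top near edge [630.6  33.  197. ]
line top near edge [628.9 -46.7 197. ]
```

Measured heights agree with the text (tab top ~203, cap ~141, base 84×66 mm, stem on the robot side). Carrier tabs and yaws:

| Carrier | Tab (x, y) | Yaw |
|---|---|---|
| A | (434.5, -51.5) | -11.4° |
| B | (469, 78) | -20.6° |
| C | (486, 231) | -1.4° |
| D | (423, 347) | about +1° |

I'll take A first, as it is nearest the bay.

>>> arm_command --pt "-14 8 20 0 0 0 0.2" --pt "-14 8 20 0 0 0 0.2" --pt "-14 8 20 0 0 0 0.2" --pt "-14 8 20 0 0 0 0.2" --pt "-14 8 20 0 0 0 0.2" --pt "-14 8 20 0 0 0 0.2" --pt "-14 8 20 0 0 0 0.2" --pt "-16 17 30 0 0 0 0.2" --pt "0 0 20 0 0 5.8 0.2" --pt "0 0 0 0 0 5.8 0.2"

```text
clock: 3.48
ee_pos: [432.7, -54.0, 236.8]
orientation: [-0.002, 0.777, 0.63, -0.003]
force: [-0.6, -0.2, 0.4]
finger_gap: 51.1
finger_force: 0.0
```

```bash
cat >> h.py <<'E'
def tgt(x,y,z=None,yaw=None):
    s=sense();p=s['ee_pos'];q=s['orientation'];psi=2*np.arctan2(q[2],q[1])
    if np.cos(psi/2)<0: pass
    psi=(np.degrees(psi)+180)%360-180; a=np.radians(psi); dx,dy=x-p[0],y-p[1]
    print('tcp',p.round(1),'psi',round(psi,1),'tool dx %.1f dy %.1f dz %.1f'%(np.cos(a)*dx+np.sin(a)*dy,np.sin(a)*dx-np.cos(a)*dy,0 if z is None else p[2]-z),'turnz %.1f'%(0 if yaw is None else psi-90-yaw),'gap',round(s['finger_gap'],1),'F',s['force'].round(1))
def tabs(f=None):
    p,d,c=shot('wrist',f);P=cloud(c,d);g=p.astype(int)
    ok=(P[...,2]>145)&(P[...,2]<215)&(g.max(2)<95)
    return p,P,g,c
E
python3 - <<'E'
from h import *
tgt(434.5,-51.5,162,-11.4)
p,d,c=shot('wrist','w2.png')
P=cloud(c,d)
m=(P[...,2]>180)&(P[...,2]<207)&(np.hypot(P[...,0]-434,P[...,1]+51)<25)
q=P[m];print(m.sum(),q[:,2].max(),cv2.minAreaRect(q[:,:2].astype(np.float32)))
E
```

```text
tcp [432.7 -54.  236.8] psi 78.1 tool dx 2.8 dy 1.2 dz 74.8 turnz -0.5 gap 51.1 F [-0.6 -0.2  0.4]
803 204.0898629995861 ((437.5596618652344, -54.59075927734375), (24.160764694213867, 10.037086486816406), 78.4728012084961)
```

View pics/w2.png

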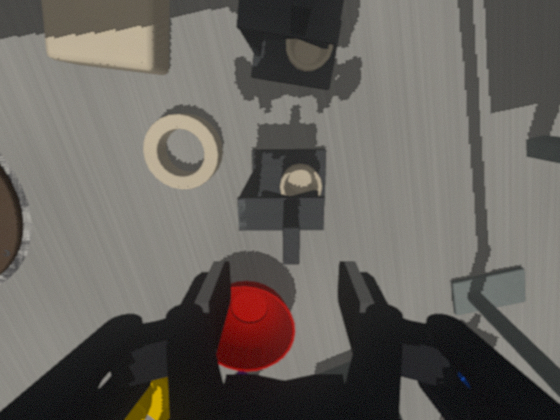

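The tab shows at (291,247), between the fingers and about 4 mm to +x. Correct, then descend.

>>> arm_command --pt "0 4 0 0 0 0 0.2" --pt "0 0 15 0 0 0 0.2" --pt "0 0 15 0 0 0 0.2" --pt "0 0 15 0 0 0 0.2" --pt "0 0 15 0 0 0 0.2" --pt "0 0 15 0 0 0 0.2" --pt "0 0 0 0 0 0 0" --pt "0 0 0 0 0 0 -0.5" --pt "0 0 0 0 0 0 -1" --pt "0 0 0 0 0 0 -1"

```text
clock: 4.37
ee_pos: [439.1, -52.9, 167.9]
orientation: [0.001, 0.774, 0.634, 0.001]
force: [-4.4, -0.1, 0.9]
finger_gap: 8.7
finger_force: 58.3
```

>>> arm_command --pt "0 0 0 0 0 0 -1" --pt "0 0 0 0 0 0 -1" --pt "0 0 0 0 0 0 -1" --pt "0 0 0 0 0 0 -1" --pt "0 0 0 0 0 0 -1"

```text
clock: 4.78
ee_pos: [439.2, -52.8, 167.5]
orientation: [0.001, 0.774, 0.634, 0.001]
force: [-1.7, -0.6, 7.5]
finger_gap: 9.3
finger_force: 60.2
```

>>> arm_command --pt "0 0 -5 0 0 0 -1" --pt "0 0 -10 0 0 0 -1" --pt "0 0 -10 0 0 0 -1" --pt "0 0 -10 0 0 0 -1" --pt "0 0 -10 0 0 0 -1" --pt "0 0 -10 0 0 0 -1" --pt "0 0 -10 0 0 -3.5 -1" --pt "0 0 -10 0 0 -3.5 -1" --pt "0 0 0 0 0 -3.5 -1" --pt "0 0 0 0 0 -3.2 -1"

```text
clock: 5.62
ee_pos: [439.2, -52.7, 242.8]
orientation: [0.001, 0.692, 0.722, 0.001]
force: [0.1, -0.2, -5.3]
finger_gap: 9.0
finger_force: 58.5
```

>>> arm_command --pt "-12.5 11.4 0 0 0 0 -1" --pt "-12.5 11.4 0 0 0 0 -1" --pt "-12.5 11.4 0 0 0 0 -1" --pt "-12.5 11.4 0 0 0 0 -1" --pt "-12.5 11.4 0 0 0 0 -1" --pt "-12.5 11.4 0 0 0 0 -1" --pt "-12.5 11.4 0 0 0 0 -1" --pt "-12.5 11.4 0 0 0 0 -1" --pt "-12.5 11.4 0 0 0 0 -1" --pt "-12.5 11.4 0 0 0 0 -1"

```text
clock: 6.45
ee_pos: [558.3, -173.7, 241.8]
orientation: [0.0, 0.693, 0.721, 0.0]
force: [0.0, -0.2, -4.5]
finger_gap: 9.3
finger_force: 58.9
```

>>> arm_command --pt "0 0 0 0 0 0 -1" --pt "0 0 0 0 0 0 -1" --pt "0 0 0 0 0 0 -1"

```text
clock: 6.7
ee_pos: [557.4, -172.8, 241.4]
orientation: [-0.0, 0.693, 0.721, -0.0]
force: [0.7, -0.7, -4.7]
finger_gap: 9.1
finger_force: 59.1
```

```bash
python3 - <<'E'
from h import *
tgt(558,-173,242,2.2)
p,d,c=shot('wrist','w3.png')
P=cloud(c,d)
# rail profile by y
m=(P[...,2]>160)&(P[...,2]<185)&(P[...,0]>600)&(P[...,0]<665)
for y in range(-160,60,20):
    q=P[m&(abs(P[...,1]-y)<8)]
    if len(q)>20: print(y,len(q),np.median(q,0).round(1),np.percentile(q[:,0],[3,97]).round(1),np.percentile(q[:,2],97).round(1))
s,d,c=shot('side','s3.png')
cv2.imwrite('pics/s3c.png',cv2.resize(s[100:300,150:350],None,fx=3,fy=3,interpolation=cv2.INTER_CUBIC))
E
```

```text
tcp [ 557.4 -172.8  241.4] psi 92.3 tool dx -0.2 dy 0.6 dz -0.6 turnz 0.1 gap 9.1 F [ 0.7 -0.7 -4.7]
-160 490 [ 634.  -159.8  176.3] [629.5 641.6] 178.1
-140 534 [ 633.4 -139.9  176.2] [628.7 641. ] 178.1
-120 585 [ 632.7 -119.9  176.4] [627.8 640.2] 178.1
-100 640 [631.8 -99.9 176.3] [627.1 639.6] 178.2
-80 693 [631.3 -79.8 176.4] [626.4 638.7] 178.2
-60 798 [630.5 -59.5 176.4] [625.6 638.4] 178.5
-40 658 [629.9 -41.4 176.4] [625.1 637.7] 178.5
```

View pics/s3c.png

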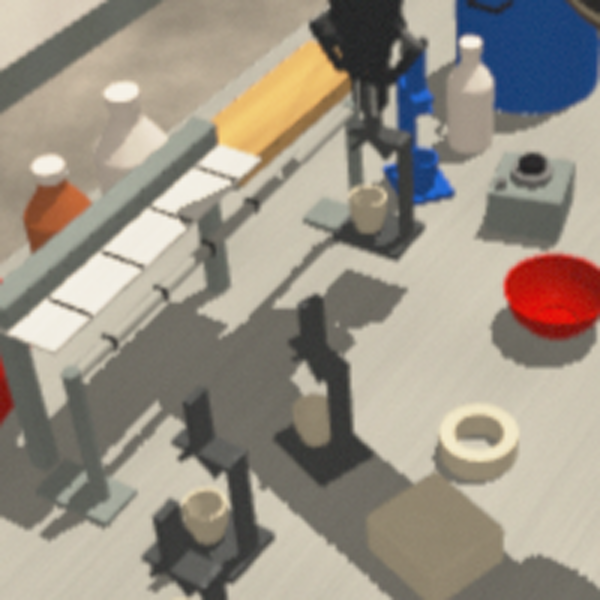

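Carrier A is held upright at the bay, crop (375,180). The rail axis is at x≈635.5 here, with its top at about z=178. Move in, then lower.

>>> arm_command --pt "0 10 0 0 0 0 -1" --pt "0 10 0 0 0 0 -1" --pt "0 10 0 0 0 0 -1" --pt "0 10 0 0 0 0 -1" --pt "0 10 0 0 0 0 -1" --pt "0 10 0 0 0 0 -1" --pt "0 10 0 0 0 0 -1" --pt "0 8 0 0 0 0 -1" --pt "0 0 0 0 0 0 -1" --pt "0 0 0 0 0 0 -1"

```text
clock: 7.63
ee_pos: [636.0, -169.5, 240.7]
orientation: [-0.0, 0.692, 0.722, -0.0]
force: [-0.8, -0.0, -5.0]
finger_gap: 9.2
finger_force: 59.1
```

>>> arm_command --pt "0 0 5 0 0 0 -1" --pt "0 0 5 0 0 0 -1" --pt "0 0 4 0 0 0 -1" --pt "0 0 4 0 0 0 -1" --pt "0 0 3 0 0 0 -1" --pt "0 0 2 0 0 0 -1" --pt "0 0 0 0 0 0 -1"

```text
clock: 8.22
ee_pos: [635.2, -169.8, 217.7]
orientation: [-0.0, 0.693, 0.721, -0.0]
force: [0.3, 0.3, -5.9]
finger_gap: 9.2
finger_force: 59.1
```

>>> arm_command --pt "0 0 2 0 0 0 -1" --pt "0 0 1 0 0 0 -1" --pt "0 0 0 0 0 0 -1"

```text
clock: 8.47
ee_pos: [635.6, -169.8, 215.2]
orientation: [-0.0, 0.693, 0.721, -0.0]
force: [0.3, -0.7, -5.7]
finger_gap: 8.9
finger_force: 59.2
```

>>> arm_command --pt "0 0 1 0 0 0 -1" --pt "0 0 1 0 0 0 -1" --pt "0 0 0 0 0 0 -1"

```text
clock: 8.72
ee_pos: [635.5, -169.8, 213.1]
orientation: [-0.0, 0.693, 0.721, -0.0]
force: [1.0, -0.2, -4.9]
finger_gap: 9.3
finger_force: 59.2
```

>>> arm_command --pt "0 0 1 0 0 0 -1" --pt "0 0 0 0 0 0 -1" --pt "0 0 0.5 0 0 0 -1" --pt "0 0 0 0 0 0 -1"

```text
clock: 9.05
ee_pos: [635.9, -169.8, 212.4]
orientation: [0.0, 0.693, 0.721, 0.0]
force: [1.7, 0.3, -2.2]
finger_gap: 9.2
finger_force: 59.7
```

>>> arm_command --pt "0 0 0.5 0 0 0 -1" --pt "0 0 0 0 0 0 -1" --pt "0 0 0.5 0 0 0 -1" --pt "0 0 0 0 0 0 -1"

```text
clock: 9.38
ee_pos: [635.9, -169.8, 212.3]
orientation: [0.001, 0.693, 0.721, 0.001]
force: [-1.4, 0.6, 5.4]
finger_gap: 8.9
finger_force: 60.9
```

Seated: contact at z=212.3, and x=635.9 confirms the rail axis. Lift 1.5 mm and slide towards mark 4.

>>> arm_command --pt "0 0 -1.5 0 0 0 -1" --pt "17 0 -0.5 0 0 0 -1" --pt "17 0 0 0 0 0 -1" --pt "17 0 0 0 0 0 -1" --pt "17 0 0 0 0 0 -1" --pt "17 0 0 0 0 0 -1" --pt "17 0 0 0 0 0 -1" --pt "17 0 0 0 0 0 -1" --pt "17 0 0 0 0 0 -1" --pt "17 0 0 0 0 0 -1"

```text
clock: 10.22
ee_pos: [629.9, -16.7, 212.5]
orientation: [0.001, 0.693, 0.721, -0.0]
force: [3.1, -2.5, -2.5]
finger_gap: 9.3
finger_force: 61.4
```

>>> arm_command --pt "17 0.1 0 0 0 0 -1" --pt "17 0.1 0 0 0 0 -1" --pt "17 0.1 0 0 0 0 -1" --pt "17 0.1 0 0 0 0 -1" --pt "17 0.1 0 0 0 0 -1" --pt "17 0.1 0 0 0 0 -1" --pt "17 0.1 0 0 0 0 -1" --pt "17 0.1 0 0 0 0 -1" --pt "17 0.1 0 0 0 0 -1" --pt "0 0 0 0 0 0 -1"

```text
clock: 11.05
ee_pos: [624.3, 138.8, 212.4]
orientation: [-0.0, 0.692, 0.722, 0.001]
force: [1.6, 2.1, -2.3]
finger_gap: 9.5
finger_force: 61.4
```

```bash
python3 - <<'E'
from h import *
tgt(621.6,190,212.5,2.0)
p,d,c=shot('wrist','w4.png')
s,d,c=shot('side','s4.png')
cv2.imwrite('pics/s4c.png',cv2.resize(s[140:310,130:310],None,fx=3.3,fy=3.3,interpolation=cv2.INTER_CUBIC))
E
```

```text
tcp [624.3 138.8 212.4] psi 92.5 tool dx 51.3 dy -0.5 dz -0.1 turnz 0.5 gap 9.5 F [ 1.6  2.1 -2.3]
```

View pics/w4.png

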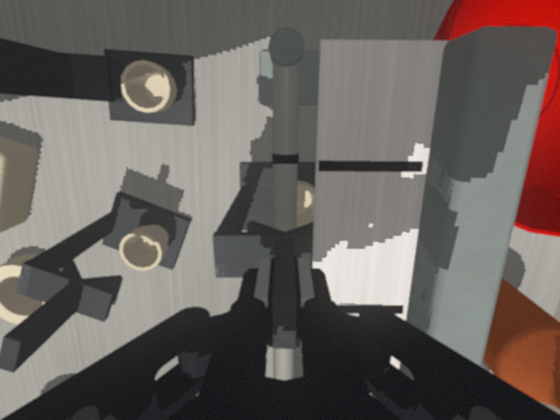

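Mark 4's line is at (370,166), with its rail band at (286,159). Mark 3's line is at (370,309). The carrier hangs upright under the gripper.

```bash
python3 - <<'E'
from h import *
c=get_calibration('wrist')
print([onz(c,u,v,z).round(1) for u,v,z in((330,166.5,197),(370,166,197),(286,159,177),(286,158.5,170),(390,309,197))])
p=cv2.imread('pics/w4.png').max(2)
for u in (335,350,380): print(u,p[150:180,u])
print(p[145:175,286])
E
```

```text
[array([645.9, 187.7, 197. ]), array([665.3, 188.7, 197. ]), array([624.6, 187.5, 177. ]), array([624.7, 186.7, 170. ]), array([686.2, 109. , 197. ])]
335 [132 133 130 132 132 134 131 131 131 126 107  70  44  41  34  42  37  45
  38  41  64 100 126 131 130 132 135 130 132 128]
350 [131 130 133 130 131 130 131 130 129 125 107  69  48  41  41  36  39  40
  37  42  61  99 125 132 131 132 132 131 131 132]
380 [129 131 131 131 133 133 132 133 136 134 120  82  53  43  42  41  47  41
  41  43  55  92 120 134 136 136 133 134 133 135]
[98 98 98 95 97 97 98 98 97 80 59 38 35 37 40 37 35 40 55 88 93 99 96 94
 96 96 95 95 93 92]
```

>>> arm_command --pt "10 0.1 0 0 0 0.1 -1" --pt "10 0.1 0 0 0 0.1 -1" --pt "10 0.1 0 0 0 0.1 -1" --pt "10 0.1 0 0 0 0 -1" --pt "7 0.1 0 0 0 0 -1" --pt "3 0 0 0 0 0 -1" --pt "0 0 1 0 0 0 -1" --pt "0 0 0 0 0 0 -1" --pt "0 0 0 0 0 0 -1"

```text
clock: 11.9
ee_pos: [622.6, 187.0, 212.4]
orientation: [-0.001, 0.694, 0.72, 0.001]
force: [0.3, 3.8, 0.4]
finger_gap: 9.3
finger_force: 61.6
```

```bash
python3 - <<'E'
from h import *
tgt(621.6,189,212.3,2.0)
L=[]
p,d,c=shot('wrist','w5.png')
s,d,c2=shot('side','s5.png'); t,d3,c3=shot('top')
P=cloud(c2,d)
for n,pp,dd,cc in(('side',s,d,c2),('top',t,d3,c3)):
    P=cloud(cc,dd);g=pp.astype(int)
    m=(g.max(2)<80)&(P[...,0]>560)&(P[...,0]<640)&(abs(P[...,1]-189)<60)
    for nm,lo,hi in(('tab',195,250),('cap',172,194),('base',40,70)):
        q=P[m&(P[...,2]>lo)&(P[...,2]<hi)]
        if len(q)>8: print(n,nm,len(q),np.median(q,0).round(1),cv2.minAreaRect(q[:,:2].astype(np.float32)))
    # panel lines: dark px at z~197, x 645..670
    m=(g.max(2)<110)&(P[...,2]>190)&(P[...,2]<205)&(P[...,0]>640)&(P[...,0]<675)
    k,l,st,ce=cv2.connectedComponentsWithStats(m.astype(np.uint8))
    for i in range(1,k):
        if st[i,4]>4: print(n,'line',st[i,4],P[l==i].mean(0).round(1))
cv2.imwrite('pics/s5c.png',cv2.resize(s[140:310,130:310],None,fx=3.3,fy=3.3,interpolation=cv2.INTER_CUBIC))
E
```

```text
tcp [622.6 187.  212.4] psi 92.1 tool dx 2.0 dy -1.0 dz 0.1 turnz 0.1 gap 9.3 F [0.3 3.8 0.4]
side tab 94 [617.3 195.  229. ] ((616.7296142578125, 192.44876098632812), (29.03429412841797, 19.25140953063965), 12.439122200012207)
side cap 78 [611.5 195.3 183.5] ((610.078857421875, 188.724853515625), (58.56214904785156, 24.55877685546875), 4.647402286529541)
side base 144 [594.8 205.2  54.8] ((608.4412841796875, 185.35586547851562), (59.45001983642578, 70.05278015136719), 1.4780423641204834)
```

View pics/s5c.png

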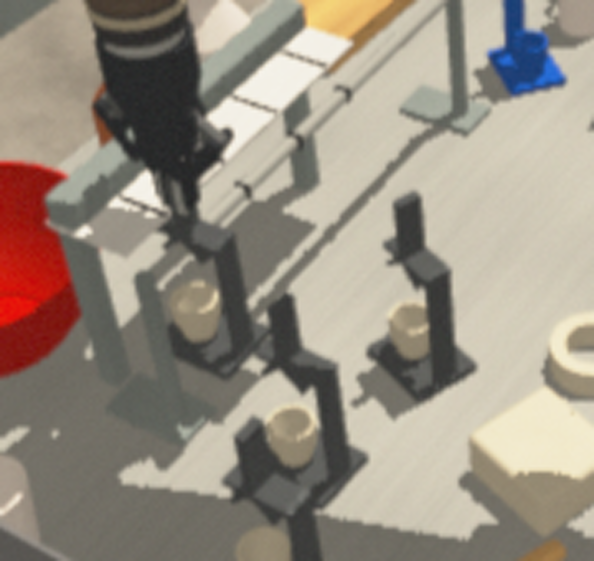

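Carrier A's tab at (180,220) lies on the extension of mark 4's panel line. Release and rise.

>>> arm_command --pt "0 0 0.5 0 0 0 -1" --pt "0 0 0 0 0 0 -0.7" --pt "0 0 0 0 0 0 -0.5" --pt "0 0 0 0 0 0 -0.3" --pt "0 0 0 0 0 0 -0.3" --pt "0 0 -10 0 0 0 -0.3" --pt "0 0 -15 0 0 0 -0.3" --pt "0 0 -20 0 0 0 -0.3" --pt "0 0 -25 0 0 0 -0.3" --pt "0 0 -20 0 0 0 -0.3"

```text
clock: 12.88
ee_pos: [622.5, 185.7, 303.6]
orientation: [0.0, 0.695, 0.719, 0.0]
force: [0.1, 0.2, -0.2]
finger_gap: 30.3
finger_force: 0.0
```

```bash
cat > rail.py <<'E'
from h import *
def check(yc):
    p,d,c=shot('wrist')
    P=cloud(c,d);g=p.astype(int)
    m=(P[...,2]>225)&(P[...,2]<253)&(abs(P[...,0]-625)<25)&(abs(P[...,1]-yc)<30)&(g.max(2)<95)
    if m.sum()>10:
        q=P[m];print('tab',m.sum(),q[:,2].max().round(1),cv2.minAreaRect(q[:,:2].astype(np.float32)))
    m=(P[...,2]>190)&(P[...,2]<206)&(P[...,0]>642)&(P[...,0]<685)&(g.max(2)<62)
    k,l,st,ce=cv2.connectedComponentsWithStats(m.astype(np.uint8))
    for i in range(1,k):
        if st[i,4]>40: q=P[l==i].mean(0); print('line',st[i,4],q.round(1),'-> y at rail',round(q[1]-(q[0]-625)*.0355,1))
if __name__=='__main__':
    import sys; check(float(sys.argv[1])); tgt(470,78,240,-20.6)
E
python3 rail.py 188
```

```text
tab 582 249.0 ((623.6246337890625, 184.15383911132812), (10.003769874572754, 23.84368133544922), 1.70516836643219)
line 64 [660.   31.3 198.1] -> y at rail 30.1
tcp [623.1 185.9 307.7] psi 92.0 tool dx -102.4 dy -156.8 dz 67.7 turnz 22.6 gap 30.0 F [-3.  -1.2  2.6]
```

A's tab is at y=184.2 against a mark at about 187.5, so it is within tolerance, with z and tilt fine. Next is B.

>>> arm_command --pt "-13 -20 0 0 0 0 0.2" --pt "-13 -20 0 0 0 0 0.2" --pt "-13 -20 0 0 0 0 0.2" --pt "-13 -20 0 0 0 0 0.2" --pt "-13 -20 10 0 0 0 0.2" --pt "-13 -20 20 0 0 0 0.2" --pt "-13 -20 20 0 0 5.6 0.2" --pt "-5 -16 15 0 0 5.6 0.2" --pt "0 0 0 0 0 5.6 0.2" --pt "0 0 0 0 0 5.6 0.2"

```text
clock: 13.77
ee_pos: [468.0, 85.3, 236.1]
orientation: [-0.0, 0.823, 0.569, -0.001]
force: [-0.4, 0.5, 0.2]
finger_gap: 51.7
finger_force: 0.0
```

```bash
cat > tab.py <<'E'
from h import *
import sys
x,y=map(float,sys.argv[1:3])
p,d,c=shot('wrist')
P=cloud(c,d);g=p.astype(int)
m=(P[...,2]>175)&(P[...,2]<208)&(np.hypot(P[...,0]-x,P[...,1]-y)<30)&(g.max(2)<95)
q=P[m];r=cv2.minAreaRect(q[:,:2].astype(np.float32));print(m.sum(),q[:,2].max().round(1),r)
w,h=r[1];a=r[2] if w>h else r[2]+90
a=(a+0)%180; yaw=a-90
print('yaw',round(yaw,1));tgt(r[0][0],r[0][1],166,yaw)
E
python3 tab.py 469 78
```

```text
825 204.0 ((471.4216003417969, 76.13829040527344), (24.03953742980957, 9.917463302612305), 70.91279602050781)
yaw -19.1
tcp [468.9  85.6 236.7] psi 69.1 tool dx -7.9 dy 5.8 dz 70.7 turnz -1.8 gap 51.7 F [-0.8 -0.2  0.2]
```

>>> arm_command --pt "-8 6 0 0 0 -1.8 0.2" --pt "0 0 15 0 0 0 0.2" --pt "0 0 15 0 0 0 0.2" --pt "0 0 15 0 0 0 0.2" --pt "0 0 15 0 0 0 0.2" --pt "0 0 10 0 0 0 0.2" --pt "0 0 0 0 0 0 -0.3" --pt "0 0 0 0 0 0 -1" --pt "0 0 0 0 0 0 -1" --pt "0 0 0 0 0 0 -1"

```text
clock: 14.65
ee_pos: [472.9, 76.5, 167.2]
orientation: [0.0, 0.812, 0.584, 0.0]
force: [2.0, 0.3, -3.9]
finger_gap: 9.6
finger_force: 61.7
```

>>> arm_command --pt "0 0 0 0 0 0 -1" --pt "0 0 0 0 0 0 -1" --pt "0 0 0 0 0 0 -1" --pt "0 0 0 0 0 0 -1"

```text
clock: 14.98
ee_pos: [472.8, 76.4, 167.1]
orientation: [0.0, 0.812, 0.584, 0.0]
force: [-2.5, -1.2, 5.5]
finger_gap: 9.0
finger_force: 63.0
```

>>> arm_command --pt "0 0 -5 0 0 0 -1" --pt "0 0 -10 0 0 0 -1" --pt "0 0 -10 0 0 0 -1" --pt "0 0 -10 0 0 0 -1" --pt "0 0 -10 0 0 -4 -1" --pt "0 0 -10 0 0 -4 -1" --pt "0 0 -10 0 0 -4 -1" --pt "0 0 -10 0 0 -4 -1" --pt "0 0 0 0 0 -3 -1" --pt "0 0 0 0 0 -2 -1"

```text
clock: 15.82
ee_pos: [473.2, 76.7, 242.9]
orientation: [0.001, 0.691, 0.723, 0.001]
force: [-0.7, 0.8, -4.6]
finger_gap: 9.0
finger_force: 61.6
```

```bash
python3 -c "
from h import *
tgt(557,-172,242,2.0)"
```

```text
tcp [473.2  76.7 242.9] psi 92.6 tool dx -252.2 dy 72.6 dz 0.9 turnz 0.6 gap 9.0 F [-0.7  0.8 -4.6]
```

>>> arm_command --pt "-17 5 0 0 0 0.5 -1" --pt "-17 5 0 0 0 0 -1" --pt "-17 5 0 0 0 0 -1" --pt "-17 5 0 0 0 0 -1" --pt "-17 5 0 0 0 0 -1" --pt "-17 5 0 0 0 0 -1" --pt "-17 5 0 0 0 0 -1" --pt "-17 5 0 0 0 0 -1" --pt "-17 5 0 0 0 0 -1" --pt "-17 5 0 0 0 0 -1"

```text
clock: 16.65
ee_pos: [528.8, -92.5, 242.1]
orientation: [0.0, 0.695, 0.719, 0.0]
force: [0.3, 0.0, -6.0]
finger_gap: 9.1
finger_force: 61.6
```

>>> arm_command --pt "-17 5 0 0 0 0 -1" --pt "-17 5 0 0 0 0 -1" --pt "-17 5 0 0 0 0 -1" --pt "-17 5 0 0 0 0 -1" --pt "-14 3 0 0 0 0 -1" --pt "0 0 0 0 0 0 -1" --pt "0 0 0 0 0 0 -1" --pt "0 0 0 0 0 0 -1"

```text
clock: 17.32
ee_pos: [554.0, -172.6, 241.4]
orientation: [-0.0, 0.695, 0.719, 0.0]
force: [0.1, 0.3, -4.3]
finger_gap: 9.6
finger_force: 61.5
```

```bash
python3 -c "
from h import *
tgt(636,-172,242,2.0)"
```

```text
tcp [ 554.  -172.6  241.4] psi 91.9 tool dx -2.1 dy 82.0 dz -0.6 turnz -0.1 gap 9.6 F [ 0.1  0.3 -4.3]
```

>>> arm_command --pt "0 11 0 0 0 0 -1" --pt "0 11 0 0 0 0 -1" --pt "0 11 0 0 0 0 -1" --pt "0 11 0 0 0 0 -1" --pt "0 11 0 0 0 0 -1" --pt "0 11 0 0 0 0 -1" --pt "0 10 0 0 0 0 -1" --pt "-1 6 0 0 0 0 -1" --pt "0 0 0 0 0 0 -1" --pt "0 0 0 0 0 0 -1"

```text
clock: 18.15
ee_pos: [635.9, -170.6, 241.1]
orientation: [-0.0, 0.695, 0.719, -0.0]
force: [-0.6, 0.1, -4.3]
finger_gap: 9.4
finger_force: 61.5
```

>>> arm_command --pt "0 0 5 0 0 0 -1" --pt "0 0 5 0 0 0 -1" --pt "0 0 4 0 0 0 -1" --pt "0 0 4 0 0 0 -1" --pt "0 0 3 0 0 0 -1" --pt "0 0 3 0 0 0 -1" --pt "0 0 2 0 0 0 -1" --pt "0 0 1 0 0 0 -1" --pt "0 0 0 0 0 0 -1"

```text
clock: 18.9
ee_pos: [636.0, -171.1, 214.0]
orientation: [-0.0, 0.695, 0.719, -0.0]
force: [-0.4, 0.3, -4.4]
finger_gap: 9.4
finger_force: 61.5
```

>>> arm_command --pt "0 0 1 0 0 0 -1" --pt "17 -0.1 0 0 0 0 -1" --pt "17 -0.1 0 0 0 0 -1" --pt "17 -0.1 0 0 0 0 -1" --pt "17 -0.1 0 0 0 0 -1" --pt "17 -0.1 0 0 0 0 -1" --pt "17 -0.1 0 0 0 0 -1" --pt "17 -0.1 0 0 0 0 -1" --pt "17 -0.1 0 0 0 0 -1" --pt "17 0 0 0 0 0 -1"

```text
clock: 19.73
ee_pos: [630.1, -16.9, 213.6]
orientation: [0.0, 0.695, 0.719, 0.0]
force: [-0.4, 0.1, -4.2]
finger_gap: 9.1
finger_force: 61.5
```

>>> arm_command --pt "17 -0.1 0 0 0 0 -1" --pt "17 -0.1 0 0 0 0 -1" --pt "17 -0.1 0 0 0 0 -1" --pt "17 -0.1 0 0 0 0 -1" --pt "17 0 0 0 0 0 -1" --pt "17 0 0 0 0 0 -1" --pt "10 0 0 0 0 0 -1" --pt "0 0 0 0 0 0 -1" --pt "0 0 0 0 0 0 -1"

```text
clock: 20.48
ee_pos: [626.0, 94.0, 213.4]
orientation: [0.0, 0.695, 0.719, -0.0]
force: [0.3, -0.2, -5.0]
finger_gap: 9.2
finger_force: 61.5
```

```bash
python3 - <<'E'
from h import *
from rail import check
tgt(625.5,108,212,2.0)
check(108)
E
```

```text
tcp [626.   94.  213.4] psi 92.0 tool dx 14.1 dy 0.0 dz 1.4 turnz -0.0 gap 9.2 F [ 0.3 -0.2 -5. ]
tab 4260 253.0 ((627.0798950195312, 92.89946746826172), (36.12468719482422, 26.43562126159668), 1.9301636219024658)
line 1066 [663.5 191.  198.4] -> y at rail 189.6
line 629 [663.6 111.1 198.3] -> y at rail 109.8
```

>>> arm_command --pt "6 0 0 0 0 0 -1" --pt "6 0 0 0 0 0 -1" --pt "3 0 0 0 0 0 -1" --pt "0 0 0 0 0 0 -1" --pt "0 0 0.7 0 0 0 -1" --pt "0 0 0.7 0 0 0 -1" --pt "0 0 0.5 0 0 0 -1" --pt "0 0 0 0 0 0 -1" --pt "0 0 0 0 0 0 -1"

```text
clock: 21.28
ee_pos: [625.6, 108.6, 211.9]
orientation: [0.0, 0.695, 0.719, 0.0]
force: [-1.0, -1.0, -0.2]
finger_gap: 9.2
finger_force: 62.2
```

>>> arm_command --pt "0 0 0 0 0 0 -0.7" --pt "0 0 0 0 0 0 -0.5" --pt "0 0 0 0 0 0 -0.3" --pt "0 0 0 0 0 0 -0.3" --pt "0 0 -10 0 0 0 -0.3" --pt "0 0 -15 0 0 0 -0.3" --pt "0 0 -20 0 0 0 -0.3" --pt "0 0 -25 0 0 0 -0.3" --pt "0 0 -20 0 0 0 -0.3" --pt "0 0 0 0 0 0 -0.3"

```text
clock: 22.12
ee_pos: [626.4, 108.9, 306.9]
orientation: [0.002, 0.695, 0.719, 0.003]
force: [-0.4, 0.7, 0.3]
finger_gap: 29.8
finger_force: 0.0
```

```bash
python3 - <<'E'
from h import *
from rail import check
check(109);check(187)
tgt(487,231,236,-1.4)
E
```

```text
tab 595 248.9 ((626.917236328125, 107.14886474609375), (9.947591781616211, 23.756000518798828), 3.7719476222991943)
line 351 [663.6 191.2 198.4] -> y at rail 189.9
line 116 [665.6 111.3 198.3] -> y at rail 109.9
line 73 [662.2 -48.5 198.1] -> y at rail -49.9
tab 723 249.1 ((623.6776123046875, 183.53189086914062), (9.594979286193848, 23.802080154418945), 2.187573194503784)
line 355 [663.4 191.1 198.4] -> y at rail 189.8
line 63 [654.7 110.8 198.2] -> y at rail 109.8
line 53 [677.2 111.8 198.3] -> y at rail 109.9
line 82 [663.  -48.5 198.1] -> y at rail -49.9
tcp [626.1 108.8 302.8] psi 91.9 tool dx 126.8 dy -134.9 dz 66.8 turnz 3.3 gap 30.3 F [-0.4 -0.4 -0.5]
```

A is about 6 mm short of its mark, which is inside the limit but worth a quick nudge while I'm next to it.

>>> arm_command --pt "15 0 0 0 0 0 -0.2" --pt "15 0 0 0 0 0 -0.2" --pt "15 0 0 0 0 0 -0.2" --pt "15 0 0 0 0 0 -0.2" --pt "15 0 0 0 0 0 -0.2" --pt "0 0 25 0 0 0 -0.2" --pt "0 0 20 0 0 0 -0.2" --pt "0 0 20 0 0 0 -0.2" --pt "0 0 15 0 0 0 -0.2" --pt "0 0 8 0 0 0 -0.2"

```text
clock: 23.05
ee_pos: [621.9, 184.9, 210.7]
orientation: [-0.001, 0.695, 0.719, -0.001]
force: [0.5, -0.6, -0.2]
finger_gap: 34.1
finger_force: 0.0
```

>>> arm_command --pt "0 0 0 0 0 0 -0.6" --pt "0 0 0 0 0 0 -1" --pt "0 0 0 0 0 0 -1" --pt "0 0 0 0 0 0 -1" --pt "2 0 -0.5 0 0 0 -1" --pt "2 0 0 0 0 0 -1" --pt "2 0 0 0 0 0 -1" --pt "0 0 0.5 0 0 0 -1" --pt "0 0 0 0 0 0 -1" --pt "0 0 0 0 0 0 -1"

```text
clock: 23.88
ee_pos: [622.8, 190.1, 213.8]
orientation: [-0.0, 0.695, 0.719, 0.0]
force: [-0.7, 1.3, -2.8]
finger_gap: 9.2
finger_force: 60.9
```

>>> arm_command --pt "0 0 0 0 0 0 -0.7" --pt "0 0 0 0 0 0 -0.5" --pt "0 0 0 0 0 0 -0.3" --pt "0 0 0 0 0 0 -0.3" --pt "0 0 -10 0 0 0 -0.3" --pt "0 0 -15 0 0 0 -0.3" --pt "0 0 -20 0 0 0 -0.3" --pt "0 0 -25 0 0 0 -0.3" --pt "0 0 -20 0 0 0 -0.3" --pt "0 0 0 0 0 0 -0.3"

```text
clock: 24.72
ee_pos: [623.6, 189.8, 309.0]
orientation: [0.002, 0.695, 0.719, 0.003]
force: [-1.6, -0.2, 0.6]
finger_gap: 29.7
finger_force: 0.0
```

```bash
python3 - <<'E'
from h import *
from rail import check
check(187)
tgt(487,231,236,-1.4)
E
```

```text
tab 617 248.8 ((623.4395751953125, 189.99510192871094), (9.927840232849121, 23.69806480407715), 2.3618979454040527)
line 56 [661.1  31.6 198.2] -> y at rail 30.3
tcp [623.7 189.8 306.8] psi 91.9 tool dx 45.7 dy -135.2 dz 70.8 turnz 3.3 gap 30.1 F [-0.  -0.9 -1. ]
```

A is now at 190.0 against a mark at 189.8. Next is C.

>>> arm_command --pt "5 -14 0 0 0 0 0.2" --pt "5 -14 0 0 0 0 0.2" --pt "5 -14 0 0 0 0 0.2" --pt "5 -14 0 0 0 0 0.2" --pt "5 -14 0 0 0 0 0.2" --pt "5 -14 0 0 0 0 0.2" --pt "5 -14 10 0 0 0 0.2" --pt "5 -14 20 0 0 3.3 0.2" --pt "5 -14 20 0 0 0 0.2" --pt "0 -9 20 0 0 0 0.2"

```text
clock: 25.6
ee_pos: [485.2, 231.9, 232.3]
orientation: [-0.0, 0.715, 0.699, -0.0]
force: [0.6, -1.1, -0.2]
finger_gap: 51.2
finger_force: 0.0
```

```bash
python3 tab.py 486 231
```

```text
822 204.1 ((488.664306640625, 229.7777862548828), (9.988054275512695, 23.83582878112793), 1.071328043937683)
yaw 1.1
tcp [482.4 230.7 227.9] psi 88.7 tool dx -0.8 dy 6.3 dz 61.9 turnz -2.4 gap 51.0 F [-2.8 -0.6 -3.3]
```

>>> arm_command --pt "-1 6 0 0 0 -1.3 0.2" --pt "0 0 15 0 0 0 0.2" --pt "0 0 15 0 0 0 0.2" --pt "0 0 15 0 0 0 0.2" --pt "0 0 15 0 0 0 0.2" --pt "0 0 2 0 0 0 0.2" --pt "0 0 0 0 0 0 -0.3" --pt "0 0 0 0 0 0 -1" --pt "0 0 0 0 0 0 -1" --pt "0 0 0 0 0 0 -1"

```text
clock: 26.48
ee_pos: [492.5, 230.3, 172.2]
orientation: [-0.0, 0.708, 0.707, 0.0]
force: [4.2, 0.7, -5.5]
finger_gap: 9.0
finger_force: 59.1
```

>>> arm_command --pt "0 0 0 0 0 0 -1" --pt "0 0 0 0 0 0 -1" --pt "0 0 0 0 0 0 -1" --pt "0 0 0 0 0 0 -1"

```text
clock: 26.82
ee_pos: [492.6, 230.2, 171.9]
orientation: [0.0, 0.708, 0.707, 0.0]
force: [-2.0, -1.6, 3.4]
finger_gap: 9.2
finger_force: 60.7
```

>>> arm_command --pt "0 0 -5 0 0 0 -1" --pt "0 0 -10 0 0 0 -1" --pt "0 0 -10 0 0 0 -1" --pt "0 0 -10 0 0 0 -1" --pt "0 0 -10 0 0 -2 -1" --pt "0 0 -10 0 0 0 -1" --pt "0 0 -10 0 0 0 -1" --pt "0 0 -10 0 0 0 -1" --pt "0 0 0 0 0 0 -1" --pt "0 0 0 0 0 0 -1"

```text
clock: 27.65
ee_pos: [493.1, 230.5, 247.2]
orientation: [0.0, 0.695, 0.719, 0.001]
force: [-0.3, 0.5, -6.2]
finger_gap: 9.2
finger_force: 59.4
```

```bash
python3 -c "
from h import *
tgt(557,-172,242,2.0)"
```

```text
tcp [493.1 230.5 247.2] psi 91.9 tool dx -404.4 dy 50.5 dz 5.2 turnz -0.1 gap 9.2 F [-0.3  0.5 -6.2]
```

>>> arm_command --pt "-17 0 0 0 0 0 -1" --pt "-17 0 0 0 0 0 -1" --pt "-17 0 0 0 0 0 -1" --pt "-17 0 0 0 0 0 -1" --pt "-17 0 0 0 0 0 -1" --pt "-17 0 0 0 0 0 -1" --pt "-17 0 0 0 0 0 -1" --pt "-17 0 0 0 0 0 -1" --pt "-17 0 0 0 0 0 -1" --pt "-17 0 0 0 0 0 -1"

```text
clock: 28.48
ee_pos: [497.9, 59.5, 245.6]
orientation: [-0.0, 0.695, 0.719, -0.001]
force: [-0.1, -0.3, -6.2]
finger_gap: 8.8
finger_force: 59.4
```

>>> arm_command --pt "-17 0 0 0 0 0 -1" --pt "-17 0 0 0 0 0 -1" --pt "-17 0 0 0 0 0 -1" --pt "-17 5 0 0 0 0 -1" --pt "-17 6 0 0 0 0 -1" --pt "-17 6 0 0 0 0 -1" --pt "-17 6 0 0 0 0 -1" --pt "-17 6 0 0 0 0 -1" --pt "-17 6 0 0 0 0 -1" --pt "-17 6 0 0 0 0 -1"

```text
clock: 29.32
ee_pos: [544.9, -109.0, 245.5]
orientation: [-0.001, 0.695, 0.719, -0.0]
force: [1.1, 0.3, -5.6]
finger_gap: 9.1
finger_force: 59.4
```

>>> arm_command --pt "-17 6 0 0 0 0 -1" --pt "-17 3 0 0 0 0 -1" --pt "-17 0 0 0 0 0 -1" --pt "-12 0 0 0 0 0 -1" --pt "0 0 0 0 0 0 -1" --pt "0 0 0 0 0 0 -1" --pt "0 0 0 0 0 0 -1"

```text
clock: 29.9
ee_pos: [555.9, -170.2, 246.1]
orientation: [-0.001, 0.695, 0.719, 0.0]
force: [0.6, -0.2, -6.2]
finger_gap: 8.7
finger_force: 59.3
```

```bash
python3 -c "
from h import *
tgt(636,-172,246,2.0)"
```

```text
tcp [ 555.9 -170.2  246.1] psi 91.9 tool dx -4.5 dy 80.0 dz 0.1 turnz -0.1 gap 8.7 F [ 0.6 -0.2 -6.2]
```

>>> arm_command --pt "-1 11 0 0 0 0 -1" --pt "-1 11 0 0 0 0 -1" --pt "0 11 0 0 0 0 -1" --pt "0 11 0 0 0 0 -1" --pt "0 11 0 0 0 0 -1" --pt "0 11 0 0 0 0 -1" --pt "0 10 0 0 0 0 -1" --pt "0 4 0 0 0 0 -1" --pt "0 0 0 0 0 0 -1" --pt "0 0 0 0 0 0 -1"

```text
clock: 30.73
ee_pos: [635.8, -169.5, 246.2]
orientation: [-0.0, 0.695, 0.719, -0.0]
force: [-0.4, -0.2, -5.2]
finger_gap: 9.5
finger_force: 59.3
```

>>> arm_command --pt "0 0 5 0 0 0 -1" --pt "0 0 5 0 0 0 -1" --pt "0 0 4 0 0 0 -1" --pt "0 0 4 0 0 0 -1" --pt "0 0 3 0 0 0 -1" --pt "0 0 3 0 0 0 -1" --pt "0 0 2 0 0 0 -1" --pt "0 0 1 0 0 0 -1" --pt "0 0 0 0 0 0 -1"

```text
clock: 31.48
ee_pos: [636.1, -170.1, 219.1]
orientation: [-0.0, 0.695, 0.719, -0.0]
force: [0.2, -0.0, -5.5]
finger_gap: 9.0
finger_force: 59.3
```

>>> arm_command --pt "0 0 1.5 0 0 0 -1" --pt "17 -0.1 0 0 0 0 -1" --pt "17 -0.1 0 0 0 0 -1" --pt "17 -0.1 0 0 0 0 -1" --pt "17 -0.1 0 0 0 0 -1" --pt "17 -0.1 0 0 0 0 -1" --pt "17 -0.1 0 0 0 0 -1" --pt "17 -0.1 0 0 0 0 -1" --pt "17 -0.1 0 0 0 0 -1" --pt "17 0 0 0 0 0 -1"

```text
clock: 32.32
ee_pos: [630.1, -16.1, 218.2]
orientation: [0.0, 0.695, 0.719, 0.0]
force: [0.3, 0.2, -5.7]
finger_gap: 9.0
finger_force: 59.3
```

>>> arm_command --pt "17 -0.1 0 0 0 0 -1" --pt "17 -0.1 0 0 0 0 -1" --pt "10 0 0 0 0 0 -1" --pt "0 0 0 0 0 0 -1" --pt "0 0 0 0 0 0 -1"

```text
clock: 32.73
ee_pos: [628.5, 26.9, 218.0]
orientation: [0.0, 0.695, 0.719, -0.0]
force: [-0.6, 0.1, -5.9]
finger_gap: 9.0
finger_force: 59.3
```

```bash
python3 - <<'E'
from h import *
from rail import check
tgt(628.7,30,216.7,2.0)
check(108)
E
```

```text
tcp [628.5  26.9 218. ] psi 92.0 tool dx 3.1 dy 0.3 dz 1.3 turnz -0.0 gap 9.0 F [-0.6  0.1 -5.9]
tab 2302 249.4 ((626.73876953125, 106.48885345458984), (10.031013488769531, 24.04570770263672), 2.1677634716033936)
line 864 [664.  110.9 198.4] -> y at rail 109.6
line 407 [664.5  31.3 198.3] -> y at rail 29.9
```

>>> arm_command --pt "2 0 0 0 0 0 -1" --pt "1.5 0 0 0 0 0 -1" --pt "0 0 0 0 0 0 -1" --pt "0 0 0.7 0 0 0 -1" --pt "0 0 0.6 0 0 0 -1" --pt "0 0 0.5 0 0 0 -1" --pt "0 0 0 0 0 0 -1" --pt "0 0 0 0 0 0 -1"

```text
clock: 33.45
ee_pos: [628.5, 29.9, 216.7]
orientation: [0.0, 0.695, 0.719, 0.0]
force: [-1.6, -1.4, -2.2]
finger_gap: 9.2
finger_force: 60.0
```

>>> arm_command --pt "0 0 0 0 0 0 -0.7" --pt "0 0 0 0 0 0 -0.5" --pt "0 0 0 0 0 0 -0.3" --pt "0 0 0 0 0 0 -0.3" --pt "0 0 -10 0 0 0 -0.3" --pt "0 0 -15 0 0 0 -0.3" --pt "0 0 -20 0 0 0 -0.3" --pt "0 0 -25 0 0 0 -0.3" --pt "0 0 -20 0 0 0 -0.3" --pt "0 0 0 0 0 0 -0.3"

```text
clock: 34.28
ee_pos: [629.3, 30.4, 311.6]
orientation: [0.002, 0.695, 0.719, 0.003]
force: [0.8, -0.1, -0.0]
finger_gap: 29.6
finger_force: 0.0
```

```bash
python3 - <<'E'
from h import *
from rail import check
check(30)
tgt(424,346,240,1)
t,d,c=shot('top');P=cloud(c,d);g=t.astype(int)
m=(P[...,2]>160)&(P[...,2]<206)&(g.max(2)<95)&(P[...,0]>350)&(P[...,0]<540)&(P[...,1]>200)&(P[...,1]<420)
q=P[m];print(len(q),np.median(q,0).round(1),cv2.minAreaRect(q[:,:2].astype(np.float32)))
E
```

```text
tab 580 248.9 ((629.46826171875, 28.727256774902344), (9.938590049743652, 24.01532745361328), 3.374739408493042)
line 335 [664.3 111.2 198.4] -> y at rail 109.8
line 114 [667.3  31.4 198.3] -> y at rail 29.9
tcp [629.3  30.3 309.4] psi 91.9 tool dx 322.4 dy -194.5 dz 69.4 turnz 0.9 gap 29.8 F [-0.1 -0.1  0.4]
29 [422.8 341.7 192.8] ((422.9361267089844, 345.9052734375), (8.160307884216309, 23.537391662597656), 19.3265380859375)
```

C is seated at 28.7 against a mark at 29.9. Next is D.

>>> arm_command --pt "10 -20 0 0 0 0 0.2" --pt "15 -20 0 0 0 0 0.2" --pt "18 -20 0 0 0 0 0.2" --pt "20 -20 0 0 0 0 0.2" --pt "20 -20 0 0 0 0 0.2" --pt "20 -20 0 0 0 0 0.2" --pt "20 -20 0 0 0 0 0.2" --pt "20 -15 0 0 0 0 0.2" --pt "20 -15 0 0 0 0 0.2" --pt "20 -10 0 0 0 0 0.2"

```text
clock: 35.22
ee_pos: [440.5, 207.6, 305.4]
orientation: [-0.0, 0.695, 0.719, -0.001]
force: [0.9, 0.6, 0.5]
finger_gap: 51.2
finger_force: 0.0
```

>>> arm_command --pt "20 -5 5 0 0 0.9 0.2" --pt "20 -5 10 0 0 0 0.2" --pt "20 -5 10 0 0 0 0.2" --pt "20 0 10 0 0 0 0.2" --pt "20 0 10 0 0 0 0.2" --pt "20 0 10 0 0 0 0.2" --pt "16 0 10 0 0 0 0.2" --pt "0 0 5 0 0 0 0.2" --pt "0 0 0 0 0 0 0.2" --pt "0 0 0 0 0 0 0.2"

```text
clock: 36.05
ee_pos: [424.3, 342.0, 235.6]
orientation: [0.0, 0.701, 0.713, -0.001]
force: [-0.6, 0.5, -0.3]
finger_gap: 51.3
finger_force: 0.0
```

```bash
python3 tab.py 423 346
```

```text
813 204.0 ((427.4196472167969, 346.1040344238281), (24.0726318359375, 9.98769474029541), 88.38237762451172)
yaw -1.6
tcp [424.6 342.  236.3] psi 91.0 tool dx 4.1 dy 2.9 dz 70.3 turnz 2.6 gap 51.2 F [-0.7  0.5  0.6]
```

>>> arm_command --pt "4 3 0 0 0 1.5 0.2" --pt "0 0 15 0 0 0 0.2" --pt "0 0 15 0 0 0 0.2" --pt "0 0 15 0 0 0 0.2" --pt "0 0 15 0 0 0 0.2" --pt "0 0 8 0 0 0 0.2" --pt "0 0 0 0 0 0 -0.3" --pt "0 0 0 0 0 0 -1" --pt "0 0 0 0 0 0 -1" --pt "0 0 0 0 0 0 -1"

```text
clock: 36.93
ee_pos: [427.9, 346.9, 169.3]
orientation: [-0.0, 0.71, 0.704, 0.001]
force: [2.4, 1.0, 0.5]
finger_gap: 8.8
finger_force: 60.1
```

>>> arm_command --pt "0 0 0 0 0 0 -1" --pt "0 0 0 0 0 0 -1" --pt "0 0 0 0 0 0 -1" --pt "0 0 0 0 0 0 -1"

```text
clock: 37.27
ee_pos: [428.2, 347.2, 169.3]
orientation: [0.0, 0.71, 0.704, 0.001]
force: [0.6, -0.0, 6.4]
finger_gap: 9.3
finger_force: 60.6
```

>>> arm_command --pt "0 0 -5 0 0 0 -1" --pt "0 0 -10 0 0 0 -1" --pt "0 0 -10 0 0 0 -1" --pt "0 0 -10 0 0 0 -1" --pt "0 0 -10 0 0 -2.5 -1" --pt "0 0 -10 0 0 0 -1" --pt "0 0 -10 0 0 0 -1" --pt "0 0 -10 0 0 0 -1" --pt "0 0 0 0 0 0 -1" --pt "0 0 0 0 0 0 -1"

```text
clock: 38.1
ee_pos: [427.9, 347.0, 243.8]
orientation: [0.0, 0.695, 0.719, 0.001]
force: [-0.2, -0.9, -5.2]
finger_gap: 9.2
finger_force: 59.1
```

```bash
python3 -c "
from h import *
tgt(557,-172,242,2.0)"
```

```text
tcp [427.9 347.  243.8] psi 92.0 tool dx -523.2 dy 110.9 dz 1.8 turnz -0.0 gap 9.2 F [-0.2 -0.9 -5.2]
```

>>> arm_command --pt "-15 3 0 0 0 0 -1" --pt "-20 3 0 0 0 0 -1" --pt "-20 3 0 0 0 0 -1" --pt "-20 3 0 0 0 0 -1" --pt "-20 3 0 0 0 0 -1" --pt "-20 3 0 0 0 0 -1" --pt "-20 3 0 0 0 0 -1" --pt "-20 3 0 0 0 0 -1" --pt "-20 3 0 0 0 0 -1" --pt "-20 3 0 0 0 0 -1"

```text
clock: 38.93
ee_pos: [464.1, 151.8, 242.3]
orientation: [-0.0, 0.695, 0.719, -0.001]
force: [1.0, 0.4, -4.3]
finger_gap: 9.3
finger_force: 59.1
```

>>> arm_command --pt "-20 3 0 0 0 0 -1" --pt "-20 3 0 0 0 0 -1" --pt "-20 3 0 0 0 0 -1" --pt "-20 3 0 0 0 0 -1" --pt "-20 3 0 0 0 0 -1" --pt "-20 5 0 0 0 0 -1" --pt "-20 5 0 0 0 0 -1" --pt "-20 5 0 0 0 0 -1" --pt "-20 5 0 0 0 0 -1" --pt "-20 5 0 0 0 0 -1"

```text
clock: 39.77
ee_pos: [511.2, -46.5, 242.3]
orientation: [-0.0, 0.695, 0.719, -0.0]
force: [0.6, -0.1, -3.8]
finger_gap: 9.4
finger_force: 59.1
```

>>> arm_command --pt "-20 5 0 0 0 0 -1" --pt "-20 5 0 0 0 0 -1" --pt "-20 5 0 0 0 0 -1" --pt "-20 5 0 0 0 0 -1" --pt "-20 5 0 0 0 0 -1" --pt "-20 5 0 0 0 0 -1" --pt "-8 5 0 0 0 0 -1" --pt "0 0 0 0 0 0 -1" --pt "0 0 0 0 0 0 -1" --pt "0 0 0 0 0 0 -1"

```text
clock: 40.6
ee_pos: [550.6, -171.2, 242.8]
orientation: [-0.001, 0.694, 0.72, 0.0]
force: [-0.8, 0.6, -3.9]
finger_gap: 8.8
finger_force: 59.0
```

```bash
python3 -c "
from h import *
tgt(636,-172,243,2.0)"
```

```text
tcp [ 550.6 -171.2  242.8] psi 92.1 tool dx -3.8 dy 85.3 dz -0.2 turnz 0.1 gap 8.8 F [-0.8  0.6 -3.9]
```

>>> arm_command --pt "-1 11 0 0 0 0 -1" --pt "-1 11 0 0 0 0 -1" --pt "-1 11 0 0 0 0 -1" --pt "0 11 0 0 0 0 -1" --pt "0 11 0 0 0 0 -1" --pt "0 11 0 0 0 0 -1" --pt "0 11 0 0 0 0 -1" --pt "0 8 0 0 0 0 -1" --pt "0 0 0 0 0 0 -1" --pt "0 0 0 0 0 0 -1"

```text
clock: 41.43
ee_pos: [635.9, -171.4, 242.8]
orientation: [-0.0, 0.694, 0.72, -0.0]
force: [-0.0, 0.5, -3.7]
finger_gap: 9.3
finger_force: 59.1
```

>>> arm_command --pt "0 0 5 0 0 0 -1" --pt "0 0 5 0 0 0 -1" --pt "0 0 4 0 0 0 -1" --pt "0 0 4 0 0 0 -1" --pt "0 0 3 0 0 0 -1" --pt "0 0 3 0 0 0 -1" --pt "0 0 2 0 0 0 -1" --pt "0 0 1 0 0 0 -1" --pt "0 0 0 0 0 0 -1"

```text
clock: 42.18
ee_pos: [635.9, -172.2, 215.8]
orientation: [-0.0, 0.695, 0.719, -0.0]
force: [-0.1, -0.1, -3.9]
finger_gap: 9.1
finger_force: 59.1
```

>>> arm_command --pt "0 0 0.6 0 0 0 -1" --pt "17 -0.1 0 0 0 0 -1" --pt "17 -0.1 0 0 0 0 -1" --pt "17 -0.1 0 0 0 0 -1" --pt "17 -0.1 0 0 0 0 -1" --pt "17 -0.1 0 0 0 0 -1" --pt "17 -0.1 0 0 0 0 -1" --pt "17 0 0 0 0 0 -1" --pt "0 0 0 0 0 0 -1" --pt "0 0 0 0 0 0 -1"

```text
clock: 43.02
ee_pos: [631.2, -52.1, 215.8]
orientation: [0.0, 0.694, 0.72, 0.0]
force: [-0.4, -1.3, -4.2]
finger_gap: 9.1
finger_force: 59.1
```

```bash
python3 - <<'E'
from h import *
from rail import check
tgt(631.5,-50,214.2,2.0)
check(30)
E
```

```text
tcp [631.2 -52.1 215.8] psi 92.1 tool dx 2.1 dy 0.4 dz 1.6 turnz 0.1 gap 9.1 F [-0.4 -1.3 -4.2]
tab 2381 250.0 ((629.3386840820312, 28.277713775634766), (10.07754898071289, 23.729198455810547), 1.69353449344635)
line 836 [665.6  31.  198.4] -> y at rail 29.6
line 343 [665.1 -48.6 198.3] -> y at rail -50.0
```

>>> arm_command --pt "2 0 0 0 0 0 -1" --pt "0 0 0 0 0 0 -1" --pt "0 0 0.8 0 0 0 -1" --pt "0 0 0.7 0 0 0 -1" --pt "0 0 0.5 0 0 0 -1" --pt "0 0 0 0 0 0 -1" --pt "0 0 0 0 0 0 -1"

```text
clock: 43.65
ee_pos: [631.4, -51.7, 214.1]
orientation: [0.001, 0.695, 0.719, 0.0]
force: [0.4, -0.8, 0.3]
finger_gap: 9.1
finger_force: 59.8
```

>>> arm_command --pt "0 0 0 0 0 0 -0.7" --pt "0 0 0 0 0 0 -0.5" --pt "0 0 0 0 0 0 -0.3" --pt "0 0 0 0 0 0 -0.3" --pt "0 0 -10 0 0 0 -0.3" --pt "0 0 -15 0 0 0 -0.3" --pt "0 0 -20 0 0 0 -0.3" --pt "0 0 -25 0 0 0 -0.3" --pt "0 0 -20 0 0 0 -0.3" --pt "0 0 0 0 0 0 -0.3"

```text
clock: 44.48
ee_pos: [632.0, -51.3, 308.9]
orientation: [0.003, 0.694, 0.72, 0.002]
force: [0.5, -0.3, -0.0]
finger_gap: 29.8
finger_force: 0.0
```

```bash
python3 - <<'E'
from h import *
from rail import check
check(-50); check(30)
tgt(467,-372,180,2)
s,d,c=shot('side')
cv2.imwrite('pics/s9.png',cv2.resize(s[120:290,120:360],None,fx=3.2,fy=3.2,interpolation=cv2.INTER_CUBIC))
E
```

```text
tab 639 250.4 ((626.5044555664062, -42.27696990966797), (11.33161449432373, 24.844823837280273), 1.310056447982788)
line 272 [665.8  31.3 198.4] -> y at rail 29.8
line 123 [667.2 -48.6 198.2] -> y at rail -50.1
tab 751 249.9 ((628.3015747070312, 31.96187973022461), (9.659071922302246, 25.069557189941406), 2.5314416885375977)
line 286 [665.7  31.3 198.4] -> y at rail 29.8
line 124 [667.6 -48.7 198.3] -> y at rail -50.2
tcp [631.6 -51.3 304.8] psi 92.0 tool dx -314.7 dy -175.9 dz 124.8 turnz 0.0 gap 30.1 F [ 0.4 -0.7 -0.3]
```

View pics/s9.png

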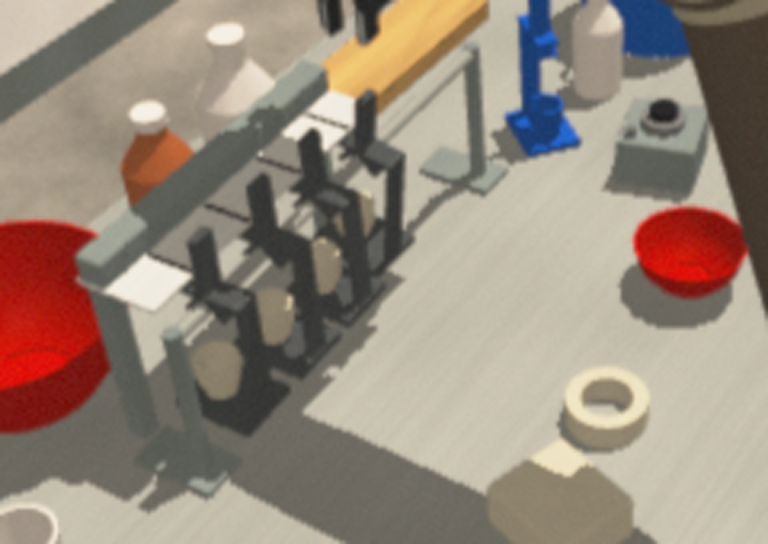

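All four carriers hang on the rail, with tabs at (365,120), (312,155), (260,205), (205,260). The last two tabs shifted, to -42 and 32, so a knock or swing has happened. Let it settle and recheck.

>>> arm_command --pt "0 0 0 0 0 0 -0.3" --pt "0 0 0 0 0 0 -0.3" --pt "0 0 0 0 0 0 -0.3" --pt "0 0 0 0 0 0 -0.3" --pt "0 0 0 0 0 0 -0.3" --pt "0 0 0 0 0 0 -0.3" --pt "0 0 0 0 0 0 -0.3" --pt "0 0 0 0 0 0 -0.3" --pt "0 0 0 0 0 0 -0.3" --pt "0 0 0 0 0 0 -0.3"

```text
clock: 45.47
ee_pos: [631.1, -51.3, 303.5]
orientation: [0.0, 0.694, 0.72, 0.0]
force: [0.1, 0.1, -0.2]
finger_gap: 29.5
finger_force: 0.0
```

```bash
cat > tilt.py <<'E'
from h import *
def tilt(yc,n='wrist',sh=None):
    p,d,c=sh or shot(n); P=cloud(c,d);g=p.astype(int)
    for nm,lo,hi in(('top',235,254),('tablow',195,225),('cap',176,192),('base',40,70)):
        m=(P[...,2]>lo)&(P[...,2]<hi)&(P[...,0]>575)&(P[...,0]<645)&(abs(P[...,1]-yc)<36)&(g.max(2)<95)
        q=P[m]
        if len(q)>15: r=cv2.minAreaRect(q[:,:2].astype(np.float32)); print(n,yc,nm,len(q),np.round(r[0],1),np.round(r[1],1),round(r[2],1),'z',np.percentile(q[:,2],[5,95]).round(1))
if __name__=='__main__':
    sh=shot('wrist')
    for y in(-48,30,108): tilt(y,'wrist',sh)
    sh=shot('top')
    for y in(-48,30,108,190): tilt(y,'top',sh)
E
python3 tilt.py
```

```text
wrist -48 top 585 [633.3 -48.4] [ 9.8 24.1] 2.4 z [239.2 248.1]
wrist -48 tablow 139 [632.4 -37. ] [10.3  1.8] 1.9 z [197.1 223.8]
wrist -48 cap 1734 [619.  -37.3] [52. 49.] 1.9 z [177.  187.5]
wrist -48 base 964 [617.6 -39.9] [55.6 48.2] 2.8 z [54.1 57.1]
wrist 30 top 727 [629.   28.4] [ 9.4 23.2] 2.0 z [246.2 248.3]
wrist 30 tablow 36 [644.2  41.2] [ 0.2 26.9] 3.0 z [195.4 198.6]
wrist 30 cap 2475 [617.4  29.4] [54.7 71.9] 1.9 z [176.6 187.2]
wrist 30 base 709 [617.3  27.8] [55.8 65.3] 1.6 z [53.8 56.4]
wrist 108 cap 1087 [615.2  84.4] [55.5 25.6] 1.8 z [176.4 187.3]
wrist 108 base 1427 [615.7  98.2] [58.5 51. ] 0.2 z [54. 57.]
top 30 top 20 [627.7  34.2] [17.7  9.9] 89.8 z [240.3 251.1]
top 30 cap 29 [613.4  38.4] [47.4 21. ] 16.7 z [177.8 190. ]
top 30 base 90 [614.4  55.9] [61.6 17.9] 11.2 z [49.3 61.4]
top 108 top 32 [624.9 109.3] [21.5 10.8] 87.3 z [241.4 253. ]
top 108 tablow 20 [625.9 105. ] [14.1 29.8] 46.9 z [196.3 223.2]
top 108 cap 101 [612.2 108.4] [53.7 27.1] 4.2 z [181.2 191.1]
top 108 base 177 [613.9 109.5] [61.2 64.3] 0.2 z [48.4 63.4]
top 190 top 19 [620.5 191.2] [22.7  6.8] 89.1 z [236.  248.8]
top 190 tablow 26 [618.4 190.2] [ 8.7 24.4] 22.9 z [195.9 222.5]
top 190 cap 73 [610.1 184.7] [51.4 54.7] 25.8 z [177.9 190.6]
top 190 base 202 [612.5 192.8] [62.9 66.8] 1.8 z [48.5 62.9]
```

It was only swinging. D has settled at -48.4 (mark -50.1) and C at 28.4 (mark 29.8), with the tops level. Now the button.

>>> arm_command --pt "-10 -20 0 0 0 0 -0.3" --pt "-20 -20 0 0 0 0 -1" --pt "-30 -20 0 0 0 0 -1" --pt "-35 -20 0 0 0 0 -1" --pt "-35 -20 0 0 0 0 -1" --pt "-35 -20 0 0 0 0 -1" --pt "-35 -20 10 0 0 0 -1" --pt "-35 -15 20 0 0 0 -1" --pt "-35 -15 20 0 0 0 -1" --pt "-30 -5 20 0 0 0 -1"

```text
clock: 46.4
ee_pos: [465.8, -357.2, 235.0]
orientation: [0.001, 0.695, 0.719, -0.0]
force: [1.8, -0.3, -0.1]
finger_gap: -0.3
finger_force: 0.0
```

>>> arm_command --pt "-15 0 20 0 0 0 -1" --pt "0 0 20 0 0 0 -1" --pt "0 0 0 0 0 0 -1" --pt "0 0 0 0 0 0 -1"

```text
clock: 46.73
ee_pos: [467.5, -369.7, 194.0]
orientation: [-0.001, 0.695, 0.719, -0.0]
force: [0.3, -0.5, 0.3]
finger_gap: 0.3
finger_force: 0.0
```

```bash
python3 - <<'E'
from h import *
tgt(468,-372,100,2)
p,d,c=shot('wrist','w10.png');P=cloud(c,d);g=p.astype(int)
m=(g.max(2)<60)&(np.hypot(P[...,0]-467,P[...,1]+372)<32)&(P[...,2]>68)&(P[...,2]<95)
k,l,st,ce=cv2.connectedComponentsWithStats(m.astype(np.uint8))
for i in range(1,k):
    if st[i,4]>30: q=P[l==i];print(st[i].tolist(),np.median(q,0).round(1),np.percentile(q[:,2],95).round(1),cv2.minEnclosingCircle(q[:,:2].astype(np.float32)))
E
```

```text
tcp [ 467.5 -369.7  194. ] psi 92.0 tool dx -2.3 dy 0.4 dz 94.0 turnz -0.0 gap 0.3 F [ 0.3 -0.5  0.3]
[265, 193, 38, 41, 1254] [ 468.4 -373.7   84.2] 85.4 ((468.2936096191406, -375.48553466796875), 16.389514923095703)
```

View pics/w10.png

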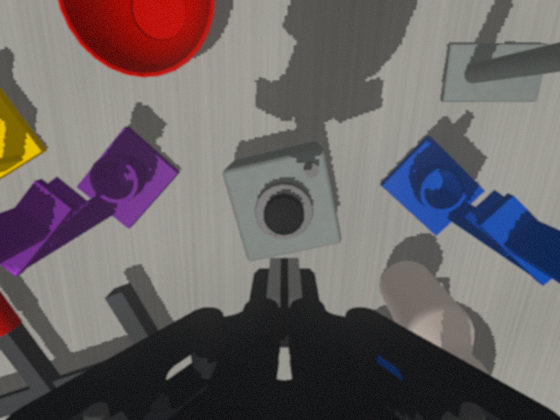

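The black button is at (283,213), i.e. (468.3, -375), with its top at z≈84. The bottle at (430,310) is clear of the fingers.

>>> arm_command --pt "-5 1 15 0 0 0 -1" --pt "0 0 20 0 0 0 -1" --pt "0 0 20 0 0 0 -1" --pt "0 0 20 0 0 0 -1" --pt "0 0 15 0 0 0 -1" --pt "0 0 10 0 0 0 -1" --pt "0 0 0 0 0 0 -1" --pt "0 0 3 0 0 0 -1" --pt "0 0 3 0 0 0 -1" --pt "0 0 0 0 0 0 -1"

```text
clock: 47.62
ee_pos: [469.9, -375.2, 89.5]
orientation: [0.001, 0.694, 0.72, 0.0]
force: [-0.2, 0.5, 0.3]
finger_gap: 0.3
finger_force: 0.0
```

>>> arm_command --pt "0 0 2 0 0 0 -1" --pt "0 0 2 0 0 0 -1" --pt "0 0 2 0 0 0 -1" --pt "0 0 1 0 0 0 -1" --pt "0 0 0 0 0 0 -1"

```text
clock: 48.03
ee_pos: [469.7, -375.3, 81.9]
orientation: [0.0, 0.695, 0.719, 0.0]
force: [-0.4, -0.5, 2.4]
finger_gap: -0.0
finger_force: 1.1
```

>>> arm_command --pt "0 0 1.5 0 0 0 -1" --pt "0 0 1.5 0 0 0 -1" --pt "0 0 1 0 0 0 -1" --pt "0 0 0 0 0 0 -1"

```text
clock: 48.37
ee_pos: [469.6, -375.3, 77.9]
orientation: [0.0, 0.695, 0.719, 0.0]
force: [0.5, -0.8, 4.7]
finger_gap: 0.3
finger_force: 2.0
```

>>> arm_command --pt "0 0 1 0 0 0 -1" --pt "0 0 1 0 0 0 -1" --pt "0 0 0 0 0 0 -1"

```text
clock: 48.62
ee_pos: [469.6, -375.3, 76.1]
orientation: [0.0, 0.695, 0.719, -0.0]
force: [0.5, -1.0, 4.6]
finger_gap: -0.0
finger_force: 2.4
```

>>> arm_command --pt "0 0 1 0 0 0 -1" --pt "0 0 1 0 0 0 -1" --pt "0 0 0 0 0 0 -1"

```text
clock: 48.87
ee_pos: [469.7, -375.3, 75.9]
orientation: [0.001, 0.695, 0.719, 0.0]
force: [-2.2, 2.2, 15.6]
finger_gap: 0.1
finger_force: 7.7
```

The hard stop is at z=75.9 with 15.6 N, so the button is fully down. Release and check everything.

>>> arm_command --pt "0 0 0 0 0 0 -1" --pt "0 0 -5 0 0 0 -1" --pt "0 0 -10 0 0 0 -1" --pt "0 0 -20 0 0 0 -1" --pt "0 0 -30 0 0 0 -1" --pt "0 0 -40 0 0 0 -1" --pt "0 0 -40 0 0 0 -1" --pt "0 0 -40 0 0 0 -1" --pt "0 0 0 0 0 0 -1" --pt "0 0 0 0 0 0 -1"

```text
clock: 49.7
ee_pos: [470.0, -375.5, 261.5]
orientation: [0.002, 0.694, 0.719, 0.0]
force: [0.6, -0.7, -0.7]
finger_gap: 0.3
finger_force: 0.0
```

```bash
python3 - <<'E'
from tilt import *
for n in('top','side'):
    sh=shot(n)
    for y in(-50,30,110,190): tilt(y,n,sh)
p,d,c=shot('wrist');P=cloud(c,d)
q=P[(np.hypot(P[...,0]-468.3,P[...,1]+375)<14)];print('button z',np.nanmedian(q[:,2]),sense()['force'],sense()['finger_force'])
E
```

```text
top -50 tablow 20 [626.3 -44.5] [ 4.8 21.2] 2.9 z [197.1 224.2]
top -50 base 97 [615.5 -44.7] [57.  60.5] 0.4 z [49.4 63.7]
top 30 tablow 19 [624.6  31.1] [ 3.3 20.9] 2.1 z [199.6 222.6]
top 30 base 136 [615.7  31.5] [58.6 65.8] 0.2 z [50.2 64.9]
top 110 top 19 [623.1 109.9] [ 8.3 21.7] 6.5 z [237.5 252. ]
top 110 tablow 20 [612.5 116.2] [18.6 36.2] 55.2 z [196.3 222.4]
top 110 cap 28 [611.4 107.7] [24.5 51. ] 89.3 z [176.3 190.2]
top 110 base 142 [612.3 109.7] [64.  60.4] 88.4 z [48.7 63.6]
top 190 top 17 [619.2 191. ] [ 4.7 22.6] 1.8 z [239.9 249.8]
top 190 tablow 23 [618.8 190.8] [ 6.9 24.5] 13.3 z [196.9 221.1]
top 190 cap 30 [609.1 193.7] [53.9 29. ] 3.1 z [179.6 190.7]
top 190 base 124 [611.3 192.2] [60.9 67.2] 3.8 z [49.3 62.3]
side -50 top 22 [628.6 -42.6] [ 6.8 19.4] 3.9 z [236.8 246.5]
side -50 tablow 54 [630.6 -44.1] [13.8 21.7] 4.1 z [196.6 223.2]
side -50 cap 87 [615.1 -44.8] [58.2 24.1] 1.2 z [178.8 190.6]
side -50 base 148 [609.4 -45.7] [46.4 64.3] 2.9 z [47.7 64.7]
side 30 top 24 [624.7  34.8] [21.1  8.9] 77.9 z [236.1 248.7]
side 30 tablow 60 [626.6  32.1] [12.4 28.4] 8.0 z [198.  223.2]
side 30 cap 93 [613.8  33.2] [59.2 26.5] 2.4 z [177.8 190.5]
side 30 base 182 [609.1  30.6] [52. 70.] 7.1 z [48.1 63.7]
side 110 top 28 [622.5 111.6] [10.1 25.2] 6.8 z [236.2 248.7]
side 110 tablow 56 [623.1 110.8] [23.8 12.3] 87.4 z [197.9 223.2]
side 110 cap 99 [612.7 110. ] [61.5 24.9] 3.7 z [178.9 188.4]
side 110 base 210 [610.  109.4] [56.8 69. ] 1.0 z [47.7 64.1]
side 190 top 31 [618.9 192.6] [ 9.5 24. ] 0.8 z [237.4 248. ]
side 190 tablow 65 [617.5 193.4] [22.3 12.5] 71.1 z [196.2 223.1]
side 190 cap 123 [612.2 192.1] [63.6 26.8] 3.7 z [177.1 189.6]
side 190 base 263 [612.1 193. ] [66.9 68.1] 2.4 z [47.8 61.8]
button z 305.14314669032603 [ 0.11712343 -0.08954696 -0.38549053] 0.0
```

```bash
python3 -c "
from plant import hand_in
print(hand_in())"
```

```text
the job is handed in; nothing more can be done
None
```

All four carriers hang straight, each within about 3.5 mm of its mark; I pressed the start button to its stop and backed the arm clear before handing the job in. I have no reading that the button sprang back, because the last camera check missed it, and the hand-in gave no result.

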